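# Pin the burner's tilt shaft

### The arm

A 6-joint arm with a two-finger parallel gripper is mounted at the origin on the work surface. World frame = base frame: x ahead of the robot, y to its left, z up, the work surface at z = 0. Lengths are in m, angles in degrees, forces in N, time in s.
With the tool pointing down it reaches from about 0.375 to 0.9 m from the base axis. Payload 3.1 kg.
Tool frame: the origin (TCP) lies on the centre line of the jaws, within the pads' length; the fingertips stand 25 mm ahead of it and the grasp point (between the pads) lies 6 mm ahead of it; z points along the fingers, y is the line along which they close (so a half turn about z gives the same grasp; the last joint's range is limited). The gripper opens to 87 mm and grips with 3 to 60 N. Pads are 19 mm wide; open, the fingers measure 117 mm over their backs; the gripper's body (75 mm by 190 mm) begins 51 mm behind the grasp point.
Start: joints at [-80.357, 30.224, 82.088, -0, 67.689, -10.227], TCP at [0.212, -0.588, 0.248] pointing down, gripper open.
Joint ranges: [-176.69, 176.69], [-43.24, 126.21], [12.49, 139.97], [-82, 262], [0, 151.66], [-163.58, 163.58]. Speed limits (degrees/s): [159.86, 159.86, 180, 180, 180, 180].

### API

Orientations are given as a 3x3 rotation matrix whose columns are the frame's x, y, z axes.
In Python, from rig import * gives the robot as it stands.
- The arm moves only by the tool step_arm, never from a script. Its argument "steps" is a list of rows, each a list of 7 numbers: the shift along the tool's x, y, z normalised to -1 to 1, where 1 is 0.3 m, then the turn, a rotation vector about the tool's x, y, z normalised to -1 to 1, where 1 is 45 degrees, then the gripper's target within -1 to 1 (shut at 1, half-way at 0, fully open at -1). A call has 1 to 8 rows; each row is the pose to reach, as a shift and turn from the pose commanded when the call began, along the tool's axes at that moment; what a row does not reach only later rows make up. A row lasts 1/12 s, in which the tool goes at most 41.7 mm and 7.16 degrees, less where a joint would pass 70% of its speed; a pose out of reach is approached as far as the arm can. A call with a number of a shift or a turn outside -1 to 1 is refused whole. A call with a gripper value outside its range is refused whole. The fingers move at their own pace and stop on an object; the grip force is fixed at half the most. Time passes only in rows, so rows that repeat a pose let the fingers close. It gives the time, the measured TCP pose, the force, the opening and the grip force at its end, in the units of the state.
- read_state(): the state, without advancing time (a new reading comes with each control period).
- capture(name): name is "side" or "top" or "wrist"; returns a dict with "image" (400x640x3 uint8, red, green, blue), "vertical_fov" (degrees; the focal length in pixels is half the picture's height over the tangent of half this angle, whatever the lens; pixels are square), "cx", "cy" (the principal point, pixels), "world_from_camera" (4x4, takes a point from camera to world coordinates); the wrist camera has in their place "T_tool_cam" (4x4, takes a point from camera to tool coordinates, whose origin is the TCP and whose axes are the flange's). Camera axes: x right, y down, z forward; pixel columns grow to the right and rows downward; lengths in m; the calibration is good to about 2 mm. The wrist camera is an equidistant fisheye: a pixel r from the principal point sees the ray r / f radians off the axis. A picture is of the moment at which its call begins: read the wrist's pose just before it. There is no depth.
- hand_in(): hands the job in; it is judged then, once.
The state is a dict: "time_s": time; "joint_positions": joint angles; "qvel": joint speeds; "tau": joint torques, N m; "position": TCP position; "tcp_rot": TCP orientation; "force": force on the tool from outside, world axes, zero at the start; "moment": the same for the moment, N m; "opening": opening from 0.0 (shut) to 1.0 (fully open); "grasp_force": force on a finger pad.
Only numpy, scipy, OpenCV 4.12 (cv2) and the standard library are available. Lean on these libraries where they do the work, as an engineer would, in place of code of your own. Each camera call takes 0.05 s, during which the arm holds its last target. There are 200 camera calls.

### The job

Lock the tilt of the bench burner: take the steel locking pin out of the wooden rack, stand it in the hole on top of the bracket so that it rests on the shaft, and let go. Then swing the crank slowly away from the robot until you feel the pin drop into the shaft's hidden cross-hole and stop it, never forcing the crank against the pin; ease the crank to the middle of its play, and finally push the pin straight down past its spring catch until the head sits flush on the bracket. Leave everything else where it is.

Things in the scene. Friction and masses are not known exactly. Their poses are not given: they have to be found in the camera images.
- bracket: grey steel burner bracket fixed to the bench: a 64 x 64 mm block, 137 mm high, on a dark base plate 140 x 120 x 10 mm. Origin: centre of the underside, right below the bore; z up, y along the tilt shaft towards the crank's handgrip, x the way the brass burner points, away from the robot (within 0.3 rad)
- bore (a point): centre of the mouth of the vertical round bore in the bracket's flat top, 137 mm above the bench; 11.5 mm wide, 2 mm chamfer, through the 26 mm thick top wall
- shaft_top (a point): where a pin in the bore comes to rest: top of the hidden shaft, 109 mm above the bench. The shaft is 48 mm thick here, its axis 85 mm above the bench along the bracket's y. Its 12.5 mm cross-hole lines up when the crank's arm is somewhere between upright and 0.5 rad beyond upright (away from the robot), where is not known; with the pin's nose in it the crank has about 0.17 rad of play, and the pin goes through freely only near the middle of that play
- socket (a point): mouth of the 16 mm square hole below the shaft, 59 mm above the bench, in line with the bore; it takes the pin's nose. Inside the cross-hole, 7 to 9 mm below the shaft's surface, is a spring catch: a pin standing in the bore falls onto it by its own weight as the hole lines up, and then blocks the crank; pushing it past and on down takes 6 to 20 N
- crank: tilt shaft with crank and burner, one turning part on a hinge along the bracket's y. Origin on the shaft's axis right below the bore, 85 mm above the bench; z runs along the crank's arm; positive turning about y leans the arm to the bracket's +x. Stops: 0.72 rad towards, 0.80 rad away from the robot. It starts 0.40 to 0.62 rad towards the robot and stays where it is left
- grip (a point): centre of the round black handgrip, 16 mm thick, 119 mm to the bracket's +y side of the bore and 85 mm from the shaft's axis; it lies along the bracket's y at every angle, its free part from 86 to 154 mm from the bore. Turning takes 2 to 5 N here. Once the pin blocks the crank, its side load is 3.5 times the push here: more than about 15 N bends it
- burner (a point): on the shaft's axis, in the middle of the brass burner barrel (30 mm thick, reaching 85 mm forward and 45 mm back), 92 mm to the bracket's -y side of the bore; the barrel points 30 degrees upward when the crank's arm is upright and tilts with it, up to 185 mm above the bench. The arm (a 14 x 8 mm bar) stands on the other side, 80 mm from the bore
- pin: steel locking pin, 112 mm long, about 90 g: plain round stem 10 mm thick and 92 mm long with a tapered nose, and a square steel head 22 x 22 mm, 20 mm tall. Origin at the tip of the nose; z towards the head, x and y square to the head's sides. It stands upright, nose down, in any one of the rack's three holes. Fully home in the bracket its nose is 45 mm above the bench and its head rests on the bracket
- rack: wooden block 75 x 170 x 50 mm, fixed; origin at the centre of its underside, row of three square holes along its y, 50 mm apart, each 11.5 mm wide and 40 mm deep (floor 10 mm above the bench)
- pick: bystander standing in the rack: dark steel stem and slim wooden handle 13 to 15 mm thick, 118 mm long, origin at its lower tip
- reamer: bystander standing in the rack: dark 10 mm stem with a black ball 22 mm across, 89 mm long, origin at its lower tip
- jar: bystander: glass jar with steel cap, 60 mm across, 75 mm tall, origin under its centre
- paddle: bystander lying flat: dark graphite-coloured plate 90 x 60 x 10 mm on a wooden handle, 225 mm long in all, origin near its middle, handle to its -x
- canister: bystander: closed steel canister, 72 mm across, 90 mm tall, origin under its centre
- wrench: bystander: steel wrench 175 mm long, lying flat along its x
- tweezers: bystander: steel tweezers, 150 mm long, lying flat along its x
Not all that is in view belongs to the job. Leave any pink or turquoise look-alike of the pin alone.

How it is judged:
By the outcome, as a careful person would: the job done as asked, in the order asked, and still so for the second after the job is handed in, with the robot touching nothing.
It also fails if it takes over 67 s, if anything falls off the work surface, if the arm or the gripper's body presses on something with over 40 N, if the wrist force passes 120 N, or if a joint passes its speed limit or range.

## Working session

There is one attempt and no reset: what is moved stays moved. The work goes in short steps, Python scripts to look and compute and a tool call to move; the robot and the scene stay as the last step left them, time stands still between calls to the robot, and variables do not carry over. Pictures are saved under pics/ and viewed, at most 10 in all, crops included, and the job is handed in when it is done.

Besides the shell and the picture viewer there is one more tool, called after "Request:" by a JSON object that holds its "op" and its "data". step_arm: Moves the arm, as the interface text tells. Scaled input: -1 to 1 covers 0.3 m each way for a shift and 45 degrees each way for a turn. Its arguments: {"type":"object","properties":{"steps":{"type":"array"}},"required":["steps"]}

```bash
mkdir -p pics; ls
cat > h.py <<'E'
from rig import *
import numpy as np, cv2
def snap(n):
    s=read_state(); c=capture(n); im=c["image"]; cv2.imwrite(f"pics/{n}_{s['time_s']:.2f}.png",im[:,:,::-1])
    h=im.shape[0]; c["f"]=h/2/np.tan(np.radians(c["vertical_fov"])/2)
    if n=="wrist":
        T=np.eye(4);T[:3,:3]=s["tcp_rot"];T[:3,3]=s["position"]; c["W"]=T@np.array(c["T_tool_cam"])
    else: c["W"]=np.array(c["world_from_camera"])
    c["n"]=n; return c
def ray(c,u,v):
    x,y=u-c["cx"],v-c["cy"]; f=c["f"]
    if c["n"]=="wrist":
        r=np.hypot(x,y)+1e-9;t=r/f; d=np.array([np.sin(t)*x/r,np.sin(t)*y/r,np.cos(t)])
    else: d=np.array([x/f,y/f,1.])
    d=c["W"][:3,:3]@d; return c["W"][:3,3],d/np.linalg.norm(d)
def onz(c,u,v,z):
    o,d=ray(c,u,v); return o+d*(z-o[2])/d[2]
def tri(c1,p1,c2,p2):
    a,d=ray(c1,*p1);b,e=ray(c2,*p2)
    t=np.linalg.lstsq(np.c_[d,-e],b-a,rcond=None)[0]; P,Q=a+d*t[0],b+e*t[1]; return (P+Q)/2,np.linalg.norm(P-Q)
def proj(c,P):
    p=np.linalg.inv(c["W"])@np.r_[P,1];p=p[:3]
    if c["n"]=="wrist":
        r=np.hypot(p[0],p[1])+1e-9;t=np.arctan2(r,p[2]);return c["cx"]+c["f"]*t*p[0]/r,c["cy"]+c["f"]*t*p[1]/r
    return c["cx"]+c["f"]*p[0]/p[2],c["cy"]+c["f"]*p[1]/p[2]
E
python3 - <<'E'
from h import *
for n in ("side","top","wrist"):
    c=snap(n);print(n,c["W"].round(3).tolist(),c["f"],c["cx"],c["cy"])
s=read_state();print(s["position"],s["tcp_rot"],s["force"],s["time_s"])
E
ls pics
```

```text
pics
side [[0.909, -0.326, 0.259, 0.262], [-0.416, -0.694, 0.588, -0.737], [-0.011, -0.642, -0.766, 1.033], [0.0, 0.0, 0.0, 1.0]] 440.98787339451957 317.74863476360974 200.06329794689862
top [[-0.006, -0.986, 0.168, 0.351], [-1.0, 0.006, -0.0, -0.015], [-0.001, -0.168, -0.986, 1.554], [0.0, 0.0, 0.0, 1.0]] 470.51917432176305 316.0216143929247 196.14508504095784
wrist [[0.34, -0.902, -0.267, 0.285], [-0.94, -0.326, -0.096, -0.561], [-0.0, 0.284, -0.959, 0.384], [0.0, 0.0, 0.0, 1.0]] 309.70691628693146 315.97867048573227 199.48495634912157
[ 0.21237624 -0.58725439  0.24677686] [[ 9.40447374e-01  3.39939199e-01 -2.78956619e-04]
 [ 3.39939169e-01 -9.40445903e-01  1.69231514e-03]
 [ 3.12940645e-04 -1.68636161e-03 -9.99998529e-01]] [ 0.63529438  0.48295432 -0.08217439] 0.15
side_0.00.png
top_0.05.png
wrist_0.10.png
```

View pics/side_0.00.png

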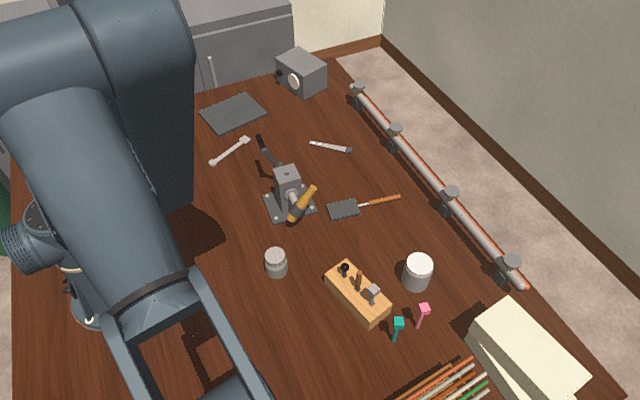

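View pics/top_0.05.png

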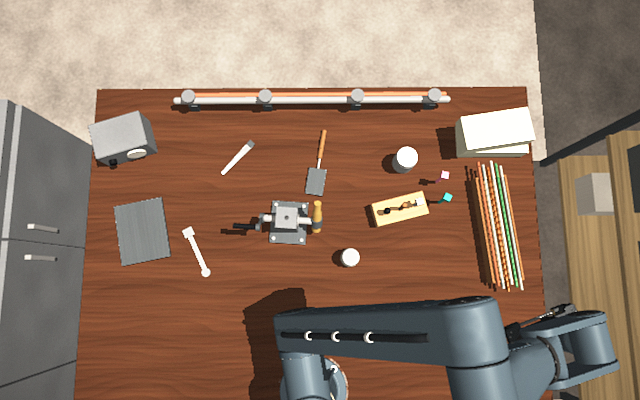

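Side view: rack around (358,292), with the black ball (343,268), wooden handle (358,278) and grey square head (374,290). Turquoise look-alike is at (398,322) and pink at (424,308). Bracket top is near (286,172), handgrip near (263,143). My choice is the grey square head at side (374,290) / top (419,202); I'll check it in one close montage.

Run:
```python
import cv2,numpy as np
s=cv2.imread("pics/side_0.00.png");t=cv2.imread("pics/top_0.05.png")
def c(im,x,y,w=80,h=60): return cv2.resize(im[y:y+h,x:x+w],(400,300),interpolation=cv2.INTER_CUBIC)
cv2.imwrite("pics/m1.png",np.vstack([np.hstack([c(s,325,255),c(s,245,130)]),np.hstack([c(t,365,175),c(t,230,185)])]))
```

```text
(no output)
```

View pics/m1.png

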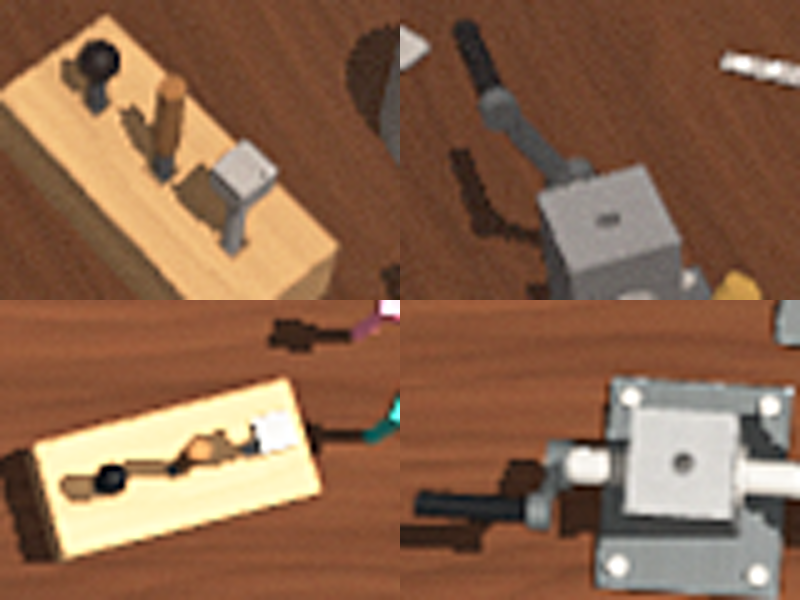

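Run:
```python
from h import *
s=snap("side");t=snap("top")
T=lambda u,v,x0,y0,X,Y:(x0+(u-X)/5,y0+(v-Y)/5)
print("pinhead",tri(s,(374.3,287),t,(420,201.4)), onz(s,374.3,287,.122),onz(t,420,201.4,.122))
print("bore",tri(s,(286.6,173.8),t,(286.6,217.4)),onz(s,286.6,173.8,.137),onz(t,286.6,217.4,.137))
print("gripfree",tri(s,(258.4,135.5),t,(233.6,225.6)));print("gripnear",tri(s,(264,150),t,(255,226.6)))
R=[onz(t,*T(*p,365,175,0,300),.05)[:2] for p in [(35,445),(285,378),(322,492),(62,558)]]
B=[onz(t,*T(*p,230,185,400,300),.137)[:2] for p in [(630,408),(740,408),(737,520),(625,513)]]
print("rack",np.mean(R,0),np.degrees(np.arctan2(*(R[0]-R[1]+R[3]-R[2])[::-1])))
print("brk",np.mean(B,0),np.degrees(np.arctan2(*(B[0]-B[1]+B[3]-B[2])[::-1])),np.degrees(np.arctan2(*(B[1]-B[2]+B[0]-B[3])[::-1])))
```

```text
pinhead (array([ 0.57617324, -0.33458114,  0.12897606]), np.float64(0.002282950503509162)) [ 0.57976212 -0.33168197  0.122     ] [ 0.57615946 -0.33578405  0.122     ]
bore (array([0.52667747, 0.07411101, 0.13767108]), np.float64(0.0007712606952575175)) [0.52648745 0.07475677 0.137     ] [0.52714181 0.07407957 0.137     ]
gripfree (array([0.50084577, 0.22936584, 0.16392333]), np.float64(0.0011833102171523676))
gripnear (array([0.496399  , 0.16632759, 0.16192052]), np.float64(0.0014440350970384935))
rack [ 0.56438204 -0.28716307] 104.3012604187751
brk [0.52711834 0.07407939] 87.85188463900695 -1.846012999850107
```

Confirmed: the grey square head at side (374,287) / top (420,201) is the pin, clear of the pink and turquoise pieces; bore is at side (286.6,173.8). Moving over the pin.

Request:
{"op": "step_arm", "data": {"steps": [[1,-0.265,0,0,0,0,0],[1,-0.265,0,0,0,0,0],[1,-0.265,0,0,0,0,0],[1,-0.265,0,0,0,0,0],[1,-0.265,0,0,0,0,0],[1,-0.265,0,0,0,0,0],[1,-0.265,0,0,0,0,0],[1,-0.265,0,0,0,0,0]]}}

```text
time_s: 0.92
position: [0.4712, -0.4074, 0.2475]
tcp_rot: [[0.939, 0.343, 0.002], [0.343, -0.939, 0.001], [0.002, -0.001, -1.0]]
force: [-0.9, 0.2, 0.1]
opening: 0.525
grasp_force: 0.0
```

Request:
{"op": "step_arm", "data": {"steps": [[0.43,-0.114,0.05,0,0,0,0],[0.43,-0.114,0.05,0,0,0,0],[0.43,-0.114,0.05,0,0,0,0],[0.43,-0.114,0.05,0,0,0,0],[0.43,-0.114,0.05,0,0,0,0]]}}

```text
time_s: 1.33
position: [0.5793, -0.3323, 0.2316]
tcp_rot: [[0.939, 0.345, -0.0], [0.345, -0.939, 0.001], [-0.0, -0.001, -1.0]]
force: [-0.5, 0.5, 0.5]
opening: 0.499
grasp_force: 0.0
```

Run:
```python
from h import *
c=snap("wrist");s=read_state();print(s["position"],s["tcp_rot"][:2,0],s["joint_positions"],s["force"],s["opening"])
cv2.imwrite("pics/w1.png",c["image"][:,:,::-1])
print(proj(c,[.5765,-.335,.122]))
```

```text
[ 0.57770352 -0.33395176  0.23194166] [0.93943993 0.34271137] [-3.95868446e+01  3.45076582e+01  7.63943272e+01 -4.88021461e-02
  6.91602599e+01  3.03883932e+01] [0.10821766 0.20631781 0.16605026] 0.4992914559937934
(np.float64(318.0009622150402), np.float64(208.04295207943662))
```

View pics/w1.png

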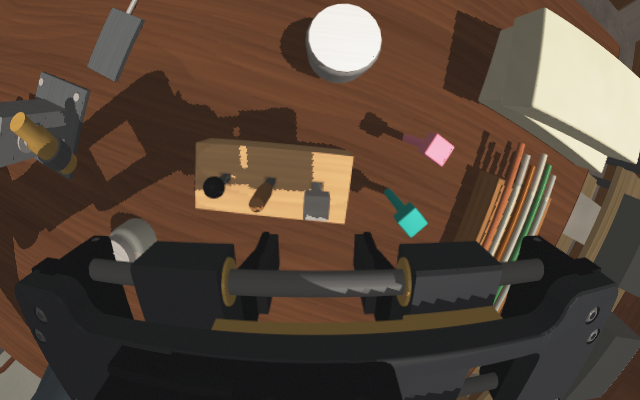

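Wrist view: rack centred at (273,180), ball (213,187), pick handle (262,193), pin head (316,203), pink (438,150), turquoise (412,222). Close crop for the head's yaw.

Run:
```python
import cv2
a=cv2.imread("pics/w1.png")[160:240,270:370];cv2.imwrite("pics/w1c.png",cv2.resize(a,(750,600),interpolation=cv2.INTER_CUBIC))
```

```text
(no output)
```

View pics/w1c.png

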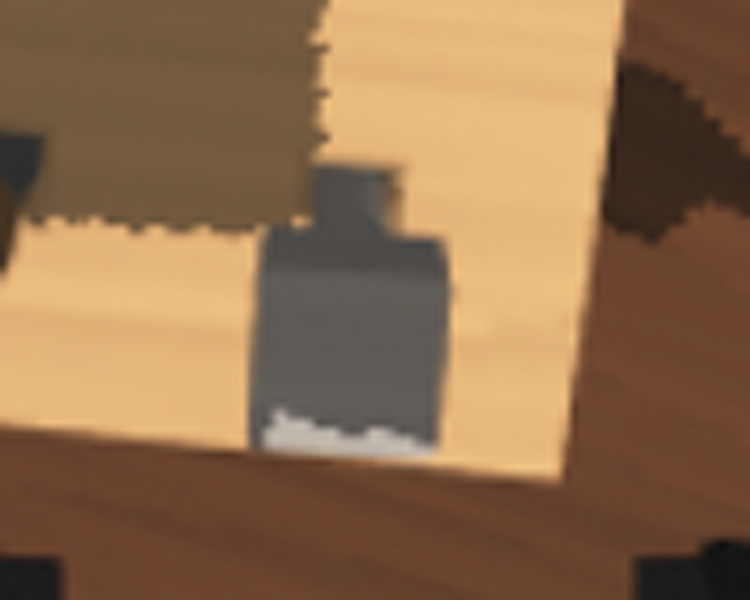

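Run:
```python
from h import *
c=snap("wrist");s=read_state()
P=[onz(c,270+u/7.5,160+v/7.5,.122) for u,v in [(263,268),(450,272),(438,450),(252,448)]]
P=np.array(P);m=P.mean(0);print(m,np.linalg.norm(P-np.roll(P,1,0),axis=1))
R=s["tcp_rot"];q=(P-s["position"])@R;print(q.round(4).tolist(),q.mean(0))
for a,b in((1,0),(2,3),(0,3),(1,2)):print(np.degrees(np.arctan2(q[a][1]-q[b][1],q[a][0]-q[b][0])))
print(s["position"])
```

```text
[ 0.57428562 -0.33582724  0.122     ] [0.02127655 0.02070956 0.02103746 0.02110641]
[[0.0084, -0.0098, 0.1102], [0.008, 0.0109, 0.1102], [-0.0131, 0.0098, 0.1103], [-0.0129, -0.0113, 0.1103]] [-2.39519598e-03 -1.09542946e-04  1.10240454e-01]
91.16230819793782
90.55337103726083
3.8483801085647418
2.80055983709985
[ 0.57672834 -0.3350885   0.23223699]
```

Request:
{"op": "step_arm", "data": {"steps": [[-0.008,0,0.12,0,0,0.045,0.05],[-0.008,0,0.24,0,0,0.045,0.05],[-0.008,0,0.32,0,0,0.045,0.05],[-0.008,0,0.38,0,0,0.045,0.05],[-0.008,0,0.38,0,0,0.045,0.05]]}}

```text
time_s: 1.85
position: [0.5707, -0.3359, 0.1143]
tcp_rot: [[0.953, 0.304, -0.008], [0.304, -0.953, 0.005], [-0.006, -0.007, -1.0]]
force: [-0.0, 0.6, -0.4]
opening: 0.476
grasp_force: 0.0
```

Request:
{"op": "step_arm", "data": {"steps": [[0,0,0,0,0,0,0.8],[0,0,0,0,0,0,0.8],[0,0,0,0,0,0,0.8],[0,0,0,0,0,0,0.8],[0,0,0,0,0,0,0.8]]}}

```text
time_s: 2.27
position: [0.5756, -0.3364, 0.1205]
tcp_rot: [[0.952, 0.306, 0.002], [0.306, -0.952, -0.002], [0.002, 0.002, -1.0]]
force: [-0.2, -0.2, 4.5]
opening: 0.257
grasp_force: 29.8
```

Request:
{"op": "step_arm", "data": {"steps": [[0,0,-0.1,0,0,0,0.8],[0,0,-0.23,0,0,0,0.8],[0,0,-0.36,0,0,0,0.8],[0,0,-0.49,0,0,0,0.8],[0,0,-0.62,0,0,0,0.8],[0,0,-0.71,0,0,0,0.8],[0,0,-0.71,0,0,0,0.8]]}}

```text
time_s: 2.85
position: [0.5778, -0.3377, 0.3407]
tcp_rot: [[0.952, 0.307, 0.013], [0.307, -0.952, -0.011], [0.009, 0.014, -1.0]]
force: [0.1, 0.3, -0.8]
opening: 0.249
grasp_force: 30.0
```

Request:
{"op": "step_arm", "data": {"steps": [[0.019,-0.1,0,0,0,-0.1,0.8],[0.038,-0.2,0,0,0,-0.2,0.8],[0.057,-0.3,0,0,0,-0.3,0.8],[0.076,-0.4,0,0,0,-0.4,0.8],[0.095,-0.5,0,0,0,-0.5,0.8],[0.114,-0.6,0,0,0,-0.6,0.8],[0.133,-0.7,0,0,0,-0.7,0.8],[0.152,-0.8,0,0,0,-0.78,0.8]]}}

```text
time_s: 3.52
position: [0.544, -0.0917, 0.3311]
tcp_rot: [[0.6, 0.8, -0.001], [0.8, -0.6, 0.0], [-0.0, -0.001, -1.0]]
force: [0.7, 0.5, -0.1]
opening: 0.249
grasp_force: 30.0
```

Run:
```python
from h import *
s=read_state();R=s["tcp_rot"];d=np.array([.527,.074,.33])-s["position"];print(s["position"],R[:2,0],(R.T@d)/.3,s["joint_positions"],np.degrees(np.arctan2(R[1,0],R[0,0])))
```

```text
[ 0.54398077 -0.09169321  0.33112456] [0.59956177 0.80032845] [ 0.40809407 -0.37644236  0.00392249] [-2.11749701e+01  1.93940763e+01  8.65397849e+01 -1.48749527e-03
  7.41084521e+01  1.56639615e+01] 53.16148065755
```

Request:
{"op": "step_arm", "data": {"steps": [[0.085,-0.075,0,0,0,-0.13,0.8],[0.165,-0.15,0,0,0,-0.26,0.8],[0.245,-0.225,0,0,0,-0.39,0.8],[0.325,-0.3,0,0,0,-0.52,0.8],[0.4,-0.37,0,0,0,-0.65,0.8],[0.408,-0.376,0,0,0,-0.78,0.8],[0.408,-0.376,0,0,0,-0.78,0.8],[0.408,-0.376,0,0,0,-0.78,0.8]]}}

```text
time_s: 4.18
position: [0.5283, 0.0725, 0.3313]
tcp_rot: [[0.035, 0.999, -0.0], [0.999, -0.035, -0.001], [-0.001, -0.0, -1.0]]
force: [-0.9, -0.5, -1.2]
opening: 0.248
grasp_force: 30.0
```

Run:
```python
from h import *
s=read_state();R=s["tcp_rot"];print(s["position"],R,s["qvel"].max())
a,b,w=snap("side"),snap("top"),snap("wrist")
# expected tip & bore projections
tip=s["position"]+R@[0,0,.1105]
im=[]
for c in(a,w):
    u,v=proj(c,tip);print(c["n"],"tip",u,v,"bore",proj(c,[.527,.074,.137]));
    x,y=int(u)-50,int(v)-45;x=min(max(x,0),540);y=min(max(y,0),310);print(x,y);im.append(cv2.resize(c["image"][y:y+90,x:x+100,::-1],(400,360),interpolation=cv2.INTER_CUBIC))
cv2.imwrite("pics/m2.png",np.hstack(im))
```

```text
[0.52826397 0.07254159 0.33132959] [[ 3.53548782e-02  9.99374794e-01 -2.33371027e-04]
 [ 9.99374641e-01 -3.53550109e-02 -5.91386492e-04]
 [-5.99267589e-04 -2.12316689e-04 -9.99999798e-01]] 0.3517115439918693
side tip 285.4649012434222 152.3770894138651 bore (np.float64(286.87159370545675), np.float64(173.9215553733668))
235 107
wrist tip 316.5562874538806 203.21403820453162 bore (np.float64(315.19015766094367), np.float64(179.1760450782954))
266 158
```

View pics/m2.png

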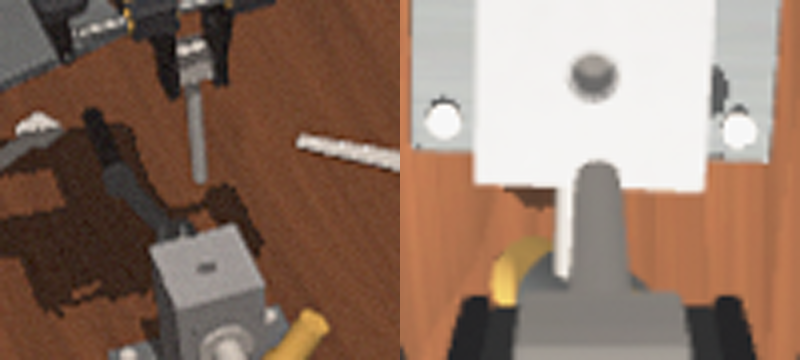

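Side crop: pin tip near (285.5,152.5), bore (286.8,173.8). Wrist crop: tip near (316,199), bore (314.5,177.3). Pin is held straight.

Run:
```python
from h import *
w,a=snap("wrist"),snap("side");s=read_state();R=s["tcp_rot"]
B=onz(w,314.5,177.3,.137);Bs=onz(a,286.75,173.75,.137);print("bore",B,Bs,tri(a,(286.75,173.75),w,(314.5,177.3)))
for v in(198.5,200):
    t,g=tri(a,(285.5,152.5),w,(316,v));print("tip",t,g,R.T@(t-s["position"]))
print(onz(w,316,199,.2208),onz(a,285.5,152.5,.2208),s["position"],s["force"])
```

```text
bore [0.52636854 0.07594711 0.137     ] [0.52693928 0.07475626 0.137     ] (array([0.52677352, 0.0756366 , 0.13613323]), np.float64(0.0008636336333805694))
tip [0.52856225 0.07529564 0.21764217] 0.0012770307286384278 [ 0.00407172 -0.00036786  0.11380798]
tip [0.52838566 0.0743031  0.21861141] 0.000990845740454783 [ 0.00307319 -0.00050791  0.11283892]
[0.52796264 0.07596609 0.2208    ] [0.52815763 0.0720322  0.2208    ] [0.52878806 0.07123252 0.33145082] [-0.37939007  0.35535627 -0.91306831]
```

Request:
{"op": "step_arm", "data": {"steps": [[0.002,-0.0053,0.1,0,0,0,0.8],[0.002,-0.0053,0.2,0,0,0,0.8],[0.002,-0.0053,0.25,0,0,0,0.8],[0.002,-0.0053,0.25,0,0,0,0.8],[0.002,-0.0053,0.25,0,0,0,0.8]]}}

```text
time_s: 4.85
position: [0.527, 0.0723, 0.2561]
tcp_rot: [[0.036, 0.999, -0.002], [0.999, -0.036, 0.0], [0.0, -0.002, -1.0]]
force: [0.5, 0.8, -1.2]
opening: 0.248
grasp_force: 30.0
```

Run:
```python
from h import *
s=read_state();print(s["position"])
a,w=snap("side"),snap("wrist");im=[]
for c in(a,w):
    u,v=proj(c,[.527,.075,.14]);x,y=int(u)-32,int(v)-32;print(c["n"],x,y);im.append(cv2.resize(c["image"][y:y+64,x:x+64,::-1],(400,400),interpolation=cv2.INTER_CUBIC))
cv2.imwrite("pics/m3.png",np.hstack(im))
```

```text
[0.52697583 0.07229452 0.25606011]
side 254 140
wrist 283 167
```

View pics/m3.png

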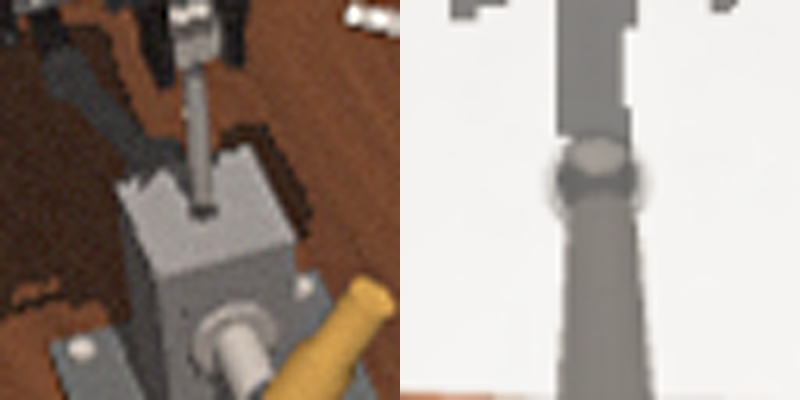

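Tip hovers over the bore mouth, centred within about 1 mm (side crop 203,207 vs bore 203,212; wrist 600 vs 598). Lowering.

Request:
{"op": "step_arm", "data": {"steps": [[0,0,0.012,0,0,0,0.8],[0,0,0.025,0,0,0,0.8],[0,0,0.037,0,0,0,0.8],[0,0,0.05,0,0,0,0.8],[0,0,0.05,0,0,0,0.8]]}}

```text
time_s: 5.37
position: [0.527, 0.0733, 0.241]
tcp_rot: [[0.034, 0.999, -0.0], [0.999, -0.034, 0.001], [0.001, -0.0, -1.0]]
force: [-0.2, 1.7, -1.1]
opening: 0.246
grasp_force: 30.0
```

Request:
{"op": "step_arm", "data": {"steps": [[0,0,0.015,0,0,0,0.8],[0,0,0.03,0,0,0,0.8],[0,0,0.045,0,0,0,0.8],[0,0,0.055,0,0,0,0.8],[0,0,0.055,0,0,0,0.8]]}}

```text
time_s: 5.78
position: [0.5269, 0.0731, 0.2242]
tcp_rot: [[0.034, 0.999, -0.001], [0.999, -0.034, 0.0], [0.0, -0.001, -1.0]]
force: [0.5, 1.4, -2.2]
opening: 0.25
grasp_force: 30.0
```

Release to a modest opening, then retreat upward.

Request:
{"op": "step_arm", "data": {"steps": [[0,0,0.004,0,0,0,0.8],[0,0,0.004,0,0,0,0.4],[0,0,0.004,0,0,0,0.2],[0,0,0.004,0,0,0,0.0],[0,0,0.004,0,0,0,0.0]]}}

```text
time_s: 6.2
position: [0.5271, 0.0725, 0.224]
tcp_rot: [[0.034, 0.999, 0.0], [0.999, -0.034, -0.001], [-0.001, 0.0, -1.0]]
force: [0.2, -0.2, 0.3]
opening: 0.439
grasp_force: 0.0
```

Request:
{"op": "step_arm", "data": {"steps": [[0,0,-0.06,0,0,0,0.0],[0,0,-0.15,0,0,0,0.0],[0,0,-0.25,0,0,0,0.0],[0,0,-0.35,0,0,0,0.0],[0,0,-0.35,0,0,0,0.2]]}}

```text
time_s: 6.62
position: [0.5304, 0.0726, 0.3352]
tcp_rot: [[0.034, 0.999, 0.013], [0.999, -0.034, -0.001], [-0.001, 0.013, -1.0]]
force: [1.0, -0.4, 0.3]
opening: 0.477
grasp_force: 0.0
```

Run:
```python
from h import *
s=read_state();print(s["position"],s["force"])
a,w,t=snap("side"),snap("wrist"),snap("top");im=[]
for c,P in((a,[.515,.13,.17]),(w,[.515,.13,.17])):
    u,v=proj(c,P);print(u,v);x,y=min(max(int(u)-60,0),520),min(max(int(v)-60,0),280);print(c["n"],x,y);im.append(cv2.resize(c["image"][y:y+120,x:x+120,::-1],(400,400),interpolation=cv2.INTER_CUBIC))
cv2.imwrite("pics/m4.png",np.hstack(im))
```

```text
[0.53042214 0.07256654 0.33518415] [ 1.01791115 -0.38519188  0.31183368]
274.65200932129295 153.9971423393981
side 214 93
298.85632414714394 131.62769626205827
wrist 238 71
```

View pics/m4.png

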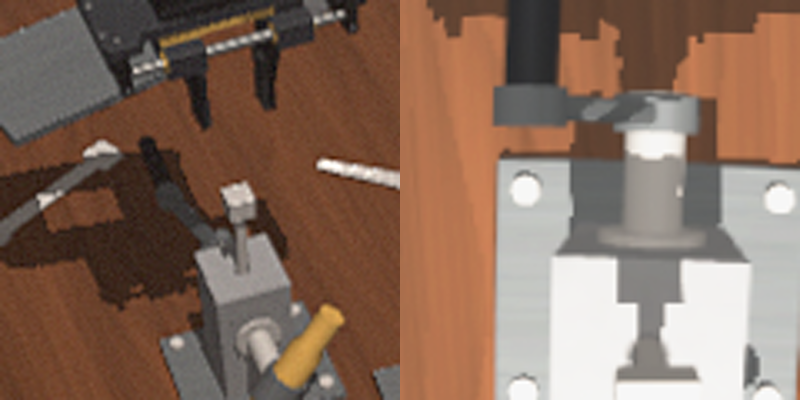

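Side crop: pin stands upright in the bore, head at about (286,151) full-frame; crank still leaning to the robot with the black grip at (258,136). Moving over the grip.

Request:
{"op": "step_arm", "data": {"steps": [[0.13,-0.035,0,0,0,0,0.1],[0.26,-0.07,0,0,0,0,0.1],[0.39,-0.1,0.03,0,0,0,0.1],[0.436,-0.109,0.15,0,0,0,0.1],[0.436,-0.109,0.27,0,0,0,0.1],[0.436,-0.109,0.27,0,0,0,0.1],[0.436,-0.109,0.27,0,0,0,0.1]]}}

```text
time_s: 7.35
position: [0.4966, 0.2044, 0.2452]
tcp_rot: [[0.034, 0.999, -0.008], [0.999, -0.034, -0.002], [-0.002, -0.008, -1.0]]
force: [0.2, -0.0, -0.5]
opening: 0.449
grasp_force: 0.0
```

Run:
```python
from h import *
s=read_state();print(s["position"],s["opening"])
w=snap("wrist");im=w["image"]
g=cv2.cvtColor(im,cv2.COLOR_RGB2GRAY)
for by in(.10,.115,.128,.14,.15):
    P=np.array([.5267+.035*by-.0325,.0752+.9994*by,.163]);u,v=proj(w,P)
    row=g[int(round(v)),int(u)-25:int(u)+26];print(round(u,1),round(v,1),row.tolist())
    d=np.where(row<45)[0]
    if len(d):
        l=onz(w,int(u)-25+d[0],v,.163);r=onz(w,int(u)-25+d[-1],v,.163);print(l,r,(l+r)/2-P)
```

```text
[0.49663909 0.20438958 0.24524403] 0.44876562380891516
320.6 250.4 [211, 212, 214, 213, 214, 213, 213, 215, 215, 215, 215, 210, 185, 71, 59, 63, 66, 69, 73, 83, 90, 98, 104, 110, 105, 95, 87, 78, 71, 65, 61, 58, 64, 76, 87, 87, 87, 85, 86, 86, 88, 86, 88, 92, 98, 108, 122, 129, 129, 131, 138]
320.7 232.9 [219, 222, 236, 247, 247, 247, 247, 247, 247, 247, 247, 247, 234, 120, 73, 60, 63, 66, 69, 75, 86, 95, 103, 109, 116, 107, 96, 86, 78, 70, 66, 62, 59, 71, 95, 104, 104, 104, 104, 104, 103, 103, 100, 102, 99, 91, 92, 90, 88, 88, 91]
320.8 217.0 [96, 105, 137, 136, 132, 127, 124, 121, 125, 127, 132, 137, 136, 124, 74, 56, 61, 64, 66, 69, 79, 89, 99, 109, 115, 116, 108, 97, 86, 77, 70, 67, 63, 59, 59, 76, 79, 79, 77, 75, 74, 73, 76, 79, 80, 79, 79, 77, 78, 77, 76]
320.9 201.7 [131, 130, 131, 128, 129, 130, 129, 132, 136, 138, 139, 140, 138, 138, 86, 60, 57, 61, 64, 67, 72, 82, 93, 103, 114, 123, 119, 108, 97, 86, 75, 70, 66, 63, 60, 58, 74, 78, 76, 74, 74, 78, 80, 80, 80, 79, 78, 78, 78, 77, 76]
321.0 188.7 [138, 136, 134, 131, 129, 129, 134, 138, 139, 137, 136, 136, 136, 108, 75, 54, 59, 63, 66, 68, 76, 85, 95, 106, 117, 122, 117, 106, 96, 85, 74, 68, 65, 62, 58, 114, 128, 131, 132, 135, 93, 79, 79, 79, 79, 78, 78, 77, 77, 78, 79]
```

Request:
{"op": "step_arm", "data": {"steps": [[0,0,0.1,0,0,0,0.1],[0,0,0.2,0,0,0,0.1],[0,0,0.27,0,0,0,0.1],[0,0,0.27,0,0,0,0.3],[0,0,0.27,0,0,0,0.53],[0,0,0.27,0,0,0,0.53],[0,0,0.27,0,0,0,0.53]]}}

```text
time_s: 7.98
position: [0.5007, 0.2048, 0.1692]
tcp_rot: [[0.035, 0.999, 0.005], [0.999, -0.035, 0.001], [0.001, 0.005, -1.0]]
force: [-0.2, 0.2, 0.5]
opening: 0.263
grasp_force: 0.0
```

Run:
```python
from h import *
s=read_state();print(s["position"],s["opening"],s["force"],s["grasp_force"])
th=-.39;p0=np.array([.085*np.sin(th),.085*np.cos(th)])
R=s["tcp_rot"];print(R)
for t in np.arange(-.4,.7,.1): 
    q=(np.array([.085*np.sin(t),.085*np.cos(t)])-p0);print(round(t,2),(q/.3).round(3))
```

```text
[0.50068635 0.2047964  0.16917974] 0.26330679448134275 [-0.24976827  0.15968034  0.49016431] 0.0
[[ 3.46425212e-02  9.99388240e-01  4.80012723e-03]
 [ 9.99399207e-01 -3.46471899e-02  8.92859178e-04]
 [ 1.05862388e-03  4.76631246e-03 -9.99988081e-01]]
-0.4 [-0.003 -0.001]
-0.3 [0.024 0.009]
-0.2 [0.051 0.016]
-0.1 [0.079 0.02 ]
-0.0 [0.108 0.021]
0.1 [0.136 0.02 ]
0.2 [0.164 0.016]
0.3 [0.191 0.009]
0.4 [ 0.218 -0.001]
0.5 [ 0.244 -0.013]
0.6 [ 0.268 -0.028]
```

Request:
{"op": "step_arm", "data": {"steps": [[0,0.006,-0.002,0,0,0,0.53],[0,0.013,-0.004,0,0,0,0.53],[0,0.02,-0.007,0,0,0,0.53],[0,0.027,-0.009,0,0,0,0.53],[0,0.034,-0.011,0,0,0,0.53],[0,0.041,-0.013,0,0,0,0.53],[0,0.048,-0.015,0,0,0,0.53],[0,0.055,-0.016,0,0,0,0.53]]}}

```text
time_s: 8.65
position: [0.5158, 0.2042, 0.1717]
tcp_rot: [[0.034, 0.999, 0.001], [0.999, -0.034, 0.0], [0.0, 0.001, -1.0]]
force: [-3.0, 0.1, 1.9]
opening: 0.236
grasp_force: 1.5
```

Request:
{"op": "step_arm", "data": {"steps": [[0,0.005,-0.001,0,0,0,0.53],[0,0.01,-0.001,0,0,0,0.53],[0,0.015,-0.002,0,0,0,0.53],[0,0.02,-0.003,0,0,0,0.53],[0,0.02,-0.003,0,0,0,0.53]]}}

```text
time_s: 9.07
position: [0.522, 0.2039, 0.1726]
tcp_rot: [[0.034, 0.999, 0.001], [0.999, -0.034, -0.0], [0.0, 0.001, -1.0]]
force: [-1.0, 0.0, 0.9]
opening: 0.231
grasp_force: 0.8
```

```bash
cat > drop.py <<'E'
from h import *
import os
s=read_state();a=snap("side");im=cv2.resize(a["image"],None,fx=4,fy=4,interpolation=cv2.INTER_CUBIC)
u,v=proj(a,[.5267,.0752,.211]);u2,v2=proj(a,[.5267,.0752,.203])
if not os.path.exists("t.npy"): np.save("t.npy",im[int(4*v)-28:int(4*v)+24,int(4*u)-28:int(4*u)+28])
t=np.load("t.npy");U,V=int(4*u),int(4*v)
roi=im[V-28-40:V+24+90,U-28-30:U+28+30]
m=cv2.matchTemplate(roi,t,cv2.TM_CCOEFF_NORMED);_,q,_,l=cv2.minMaxLoc(m)
gx=s["position"][0]-(s["opening"]*.087/2-.008)
print("shift px",(l[0]-30)/4,(l[1]-40)/4,"score",round(q,3),"exp 8mm",round(u2-u,2),round(v2-v,2),"pos",s["position"].round(4),"F",s["force"].round(1),"theta",round(float(np.arcsin((gx-.5312)/.085)),3))
E
python3 drop.py
```

```text
shift px 0.0 0.0 score 1.0 exp 8mm 0.2 2.15 pos [0.522  0.2039 0.1726] F [-1.   0.   0.9] theta -0.132
```

Request:
{"op": "step_arm", "data": {"steps": [[0,0.004,-0.001,0,0,0,0.53],[0,0.008,-0.001,0,0,0,0.53],[0,0.012,-0.001,0,0,0,0.53],[0,0.016,-0.001,0,0,0,0.53],[0,0.018,-0.001,0,0,0,0.53]]}}

```text
time_s: 9.53
position: [0.527, 0.2038, 0.1729]
tcp_rot: [[0.034, 0.999, 0.0], [0.999, -0.034, 0.0], [0.0, 0.0, -1.0]]
force: [-1.3, 0.3, 0.6]
opening: 0.235
grasp_force: 1.0
```

```bash
python3 drop.py
```

```text
shift px 0.25 0.0 score 0.968 exp 8mm 0.2 2.15 pos [0.527  0.2038 0.1729] F [-1.3  0.3  0.6] theta -0.076
```

Request:
{"op": "step_arm", "data": {"steps": [[0,0.004,0,0,0,0,0.53],[0,0.008,0,0,0,0,0.53],[0,0.012,0,0,0,0,0.53],[0,0.016,0,0,0,0,0.53],[0,0.016,0,0,0,0,0.53]]}}

```text
time_s: 10.0
position: [0.532, 0.2036, 0.1729]
tcp_rot: [[0.034, 0.999, 0.001], [0.999, -0.034, 0.0], [0.0, 0.001, -1.0]]
force: [-1.5, 0.1, 1.1]
opening: 0.236
grasp_force: 0.7
```

```bash
python3 drop.py
```

```text
shift px 3.75 1.75 score 0.953 exp 8mm 0.2 2.15 pos [0.532  0.2036 0.1729] F [-1.5  0.1  1.1] theta -0.017
```

```bash
ls -t pics | head -5
python3 - <<'E'
import cv2,numpy as np,glob,os
f=sorted(glob.glob("pics/side_*.png"),key=os.path.getmtime)[-3:];print(f)
c=[cv2.resize(cv2.imread(x)[125:195,250:310],(266,310),interpolation=cv2.INTER_CUBIC) for x in f];cv2.imwrite("pics/m5.png",np.hstack(c))
E
```

```text
side_10.00.png
side_9.53.png
side_9.07.png
wrist_7.35.png
m4.png
['pics/side_9.07.png', 'pics/side_9.53.png', 'pics/side_10.00.png']
```

View pics/m5.png

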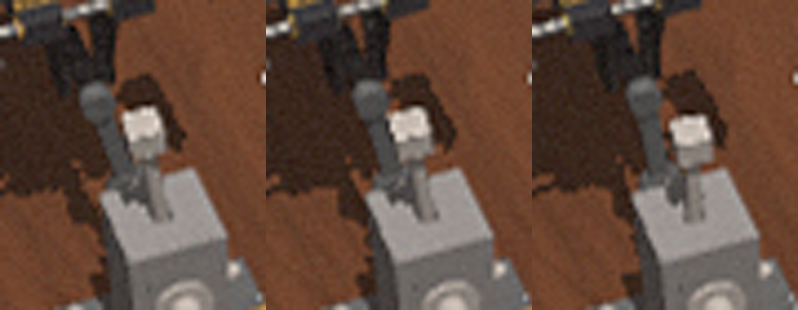

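The frames show the pin leaning towards the robot at first (head at crop 143,130), then upright and lower in the last (690,140): it has dropped. Creeping on until it stops the crank.

Request:
{"op": "step_arm", "data": {"steps": [[0,0.003,0,0,0,0,0.53],[0,0.006,0,0,0,0,0.53],[0,0.009,0,0,0,0,0.53]]}}

```text
time_s: 10.3
position: [0.5341, 0.2035, 0.1728]
tcp_rot: [[0.034, 0.999, -0.0], [0.999, -0.034, -0.0], [-0.0, -0.0, -1.0]]
force: [-2.4, 0.6, 0.1]
opening: 0.236
grasp_force: 1.0
```

```bash
python3 drop.py
```

```text
shift px 4.0 1.25 score 0.957 exp 8mm 0.2 2.15 pos [0.5341 0.2035 0.1728] F [-2.4  0.6  0.1] theta 0.008
```

Request:
{"op": "step_arm", "data": {"steps": [[0,0.002,0,0,0,0,0.53],[0,0.004,0,0,0,0,0.53],[0,0.006,0,0,0,0,0.53]]}}

```text
time_s: 10.6
position: [0.5361, 0.2035, 0.1729]
tcp_rot: [[0.034, 0.999, 0.0], [0.999, -0.034, -0.0], [-0.0, 0.0, -1.0]]
force: [-2.5, 0.4, 1.6]
opening: 0.234
grasp_force: 0.9
```

Request:
{"op": "step_arm", "data": {"steps": [[0,0.002,0,0,0,0,0.53],[0,0.004,0,0,0,0,0.53],[0,0.005,0,0,0,0,0.53]]}}

```text
time_s: 10.85
position: [0.5376, 0.2034, 0.1729]
tcp_rot: [[0.034, 0.999, 0.0], [0.999, -0.034, -0.0], [-0.0, 0.0, -1.0]]
force: [-2.8, -0.8, 0.9]
opening: 0.235
grasp_force: 0.9
```

Request:
{"op": "step_arm", "data": {"steps": [[0,0.002,0,0,0,0,0.53],[0,0.004,0,0,0,0,0.53],[0,0.005,0,0,0,0,0.53]]}}

```text
time_s: 11.1
position: [0.5391, 0.2034, 0.1729]
tcp_rot: [[0.034, 0.999, 0.0], [0.999, -0.034, 0.0], [0.0, 0.0, -1.0]]
force: [-2.3, -0.8, 1.1]
opening: 0.233
grasp_force: 0.8
```

```bash
python3 drop.py
```

```text
shift px 3.0 1.25 score 0.937 exp 8mm 0.2 2.15 pos [0.5391 0.2034 0.1729] F [-2.3 -0.8  1.1] theta 0.068
```

Request:
{"op": "step_arm", "data": {"steps": [[0,0.002,0,0,0,0,0.53],[0,0.004,0,0,0,0,0.53],[0,0.005,0,0,0,0,0.53]]}}

```text
time_s: 11.4
position: [0.5406, 0.2033, 0.1728]
tcp_rot: [[0.034, 0.999, 0.0], [0.999, -0.034, -0.0], [-0.0, 0.0, -1.0]]
force: [-1.7, -0.3, 1.5]
opening: 0.236
grasp_force: 0.8
```

Request:
{"op": "step_arm", "data": {"steps": [[0,0.002,0.001,0,0,0,0.53],[0,0.004,0.001,0,0,0,0.53],[0,0.004,0.001,0,0,0,0.53]]}}

```text
time_s: 11.65
position: [0.5419, 0.2033, 0.1725]
tcp_rot: [[0.034, 0.999, 0.0], [0.999, -0.034, 0.0], [0.0, 0.0, -1.0]]
force: [-1.2, -0.1, 0.4]
opening: 0.235
grasp_force: 0.7
```

```bash
python3 drop.py
```

```text
shift px 2.0 1.25 score 0.931 exp 8mm 0.2 2.15 pos [0.5419 0.2033 0.1725] F [-1.2 -0.1  0.4] theta 0.099
```

Request:
{"op": "step_arm", "data": {"steps": [[0,0.002,0.001,0,0,0,0.53],[0,0.004,0.001,0,0,0,0.53],[0,0.004,0.001,0,0,0,0.53]]}}

```text
time_s: 11.95
position: [0.543, 0.2033, 0.1723]
tcp_rot: [[0.034, 0.999, 0.0], [0.999, -0.034, 0.0], [0.0, 0.0, -1.0]]
force: [-1.8, -0.1, 1.3]
opening: 0.234
grasp_force: 0.7
```

Request:
{"op": "step_arm", "data": {"steps": [[0,0.001,0,0,0,0,0.53],[0,0.003,0,0,0,0,0.53],[0,0.003,0,0,0,0,0.53]]}}

```text
time_s: 12.2
position: [0.5439, 0.2032, 0.1723]
tcp_rot: [[0.034, 0.999, 0.0], [0.999, -0.034, -0.0], [0.0, 0.0, -1.0]]
force: [-1.8, 0.4, 1.7]
opening: 0.237
grasp_force: 0.8
```

```bash
python3 drop.py
```

```text
shift px 1.0 1.5 score 0.922 exp 8mm 0.2 2.15 pos [0.5439 0.2032 0.1723] F [-1.8  0.4  1.7] theta 0.123
```

Request:
{"op": "step_arm", "data": {"steps": [[0,0.002,0,0,0,0,0.53],[0,0.003,0,0,0,0,0.53],[0,0.003,0,0,0,0,0.53]]}}

```text
time_s: 12.5
position: [0.5447, 0.2032, 0.1723]
tcp_rot: [[0.034, 0.999, 0.0], [0.999, -0.034, -0.0], [-0.0, 0.0, -1.0]]
force: [-2.2, -0.4, 1.0]
opening: 0.235
grasp_force: 0.8
```

Request:
{"op": "step_arm", "data": {"steps": [[0,0.002,0,0,0,0,0.53],[0,0.003,0,0,0,0,0.53],[0,0.003,0,0,0,0,0.53]]}}

```text
time_s: 12.75
position: [0.5456, 0.2031, 0.1722]
tcp_rot: [[0.034, 0.999, -0.0], [0.999, -0.034, -0.0], [-0.0, -0.0, -1.0]]
force: [-2.1, -0.6, 0.6]
opening: 0.237
grasp_force: 0.8
```

```bash
python3 drop.py
```

```text
shift px 0.75 2.0 score 0.916 exp 8mm 0.2 2.15 pos [0.5456 0.2031 0.1722] F [-2.1 -0.6  0.6] theta 0.143
```

Request:
{"op": "step_arm", "data": {"steps": [[0,0.002,0,0,0,0,0.53],[0,0.003,0,0,0,0,0.53],[0,0.003,0,0,0,0,0.53]]}}

```text
time_s: 13.05
position: [0.5465, 0.2031, 0.1723]
tcp_rot: [[0.034, 0.999, -0.0], [0.999, -0.034, -0.0], [-0.0, -0.0, -1.0]]
force: [-1.3, -0.2, 0.3]
opening: 0.23
grasp_force: 0.8
```

Request:
{"op": "step_arm", "data": {"steps": [[0,0.002,0,0,0,0,0.53],[0,0.003,0,0,0,0,0.53],[0,0.003,0,0,0,0,0.53]]}}

```text
time_s: 13.3
position: [0.5474, 0.203, 0.1722]
tcp_rot: [[0.034, 0.999, -0.0], [0.999, -0.034, -0.0], [-0.0, 0.0, -1.0]]
force: [-1.4, -0.2, 1.0]
opening: 0.235
grasp_force: 0.9
```

```bash
python3 drop.py
```

```text
shift px 0.25 2.0 score 0.929 exp 8mm 0.2 2.15 pos [0.5474 0.203  0.1722] F [-1.4 -0.2  1. ] theta 0.166
```

Request:
{"op": "step_arm", "data": {"steps": [[0,0.002,0,0,0,0,0.53],[0,0.003,0,0,0,0,0.53],[0,0.003,0,0,0,0,0.53]]}}

```text
time_s: 13.6
position: [0.5483, 0.203, 0.1722]
tcp_rot: [[0.034, 0.999, -0.0], [0.999, -0.034, -0.0], [-0.0, -0.0, -1.0]]
force: [-1.6, -1.8, 0.4]
opening: 0.24
grasp_force: 0.9
```

Request:
{"op": "step_arm", "data": {"steps": [[0,0.002,0,0,0,0,0.53],[0,0.003,0,0,0,0,0.53],[0,0.003,0,0,0,0,0.53]]}}

```text
time_s: 13.85
position: [0.5493, 0.203, 0.1722]
tcp_rot: [[0.034, 0.999, 0.0], [0.999, -0.034, 0.0], [0.0, 0.0, -1.0]]
force: [-1.5, -0.3, 0.7]
opening: 0.233
grasp_force: 0.9
```

```bash
python3 drop.py
```

```text
shift px 0.25 2.0 score 0.929 exp 8mm 0.2 2.15 pos [0.5493 0.203  0.1722] F [-1.5 -0.3  0.7] theta 0.189
```

Run:
```python
from h import *
import glob,os
a=snap("side")
def P(t,by=.083): return np.array([.5267+.035*by+.085*np.sin(t)*.9994,.0752+by-.035*.085*np.sin(t),.085+.085*np.cos(t)])
def big(f): return cv2.resize(cv2.imread(f),None,fx=4,fy=4,interpolation=cv2.INTER_CUBIC)
fs=sorted(glob.glob("pics/side_*.png"),key=os.path.getmtime)
for i,f in enumerate(fs[4:]):
    im=big(f)
    if "9.53" in f:
        u,v=proj(a,P(-.076));U,V=int(4*u),int(4*v);t=im[V-20:V+20,U-20:U+20]
    if i and 't' in globals():
        m=cv2.matchTemplate(im[V-100:V+100,U-60:U+160],t,cv2.TM_CCOEFF_NORMED);_,q,_,l=cv2.minMaxLoc(m)
        k=((U-60+l[0]+20)/4,(V-100+l[1]+20)/4)
        d=[np.hypot(*(np.array(proj(a,P(x)))-k)) for x in np.arange(-.5,.6,.01)];j=int(np.argmin(d))
        print(f,k,round(q,3),"theta",round(-.5+.01*j,2),round(d[j],2))
```

```text
pics/side_9.53.png (273.75, 146.75) 1.0 theta -0.07 0.19
pics/side_10.00.png (275.5, 146.25) 0.886 theta -0.01 0.12
pics/side_10.30.png (276.25, 146.0) 0.886 theta 0.01 0.15
pics/side_11.10.png (277.75, 145.5) 0.873 theta 0.07 0.23
pics/side_11.65.png (278.75, 145.25) 0.855 theta 0.1 0.27
pics/side_12.20.png (279.5, 145.0) 0.855 theta 0.13 0.35
pics/side_12.75.png (280.0, 145.0) 0.871 theta 0.15 0.28
pics/side_13.30.png (280.5, 145.0) 0.85 theta 0.16 0.23
pics/side_13.85.png (281.25, 144.75) 0.847 theta 0.19 0.33
pics/side_13.90.png (281.25, 144.75) 0.849 theta 0.19 0.33
```

Request:
{"op": "step_arm", "data": {"steps": [[0,0.002,0,0,0,0,0.53],[0,0.003,0,0,0,0,0.53],[0,0.003,0,0,0,0,0.53]]}}

```text
time_s: 14.2
position: [0.5501, 0.203, 0.1721]
tcp_rot: [[0.034, 0.999, -0.0], [0.999, -0.034, -0.0], [-0.0, -0.0, -1.0]]
force: [-2.4, -0.6, 0.5]
opening: 0.237
grasp_force: 0.9
```

Request:
{"op": "step_arm", "data": {"steps": [[0,0.002,0,0,0,0,0.53],[0,0.003,0,0,0,0,0.53],[0,0.003,0,0,0,0,0.53]]}}

```text
time_s: 14.45
position: [0.551, 0.2029, 0.1722]
tcp_rot: [[0.034, 0.999, -0.0], [0.999, -0.034, -0.0], [-0.0, -0.0, -1.0]]
force: [-1.4, -1.5, -0.9]
opening: 0.237
grasp_force: 1.0
```

```bash
python3 drop.py
```

```text
shift px 0.5 2.0 score 0.936 exp 8mm 0.2 2.15 pos [0.551  0.2029 0.1722] F [-1.4 -1.5 -0.9] theta 0.207
```

Run:
```python
import cv2,numpy as np,glob,os
f=sorted(glob.glob("pics/side_*.png"),key=os.path.getmtime);print(f[-1])
L=["pics/side_6.62.png","pics/side_9.53.png","pics/side_10.00.png","pics/side_12.20.png","pics/side_13.30.png",f[-1]]
c=[cv2.resize(cv2.imread(x)[138:184,268:308],(260,299),interpolation=cv2.INTER_CUBIC) for x in L]
cv2.imwrite("pics/m6.png",np.vstack([np.hstack(c[:3]),np.hstack(c[3:])]))
```

```text
pics/side_14.45.png
```

View pics/m6.png

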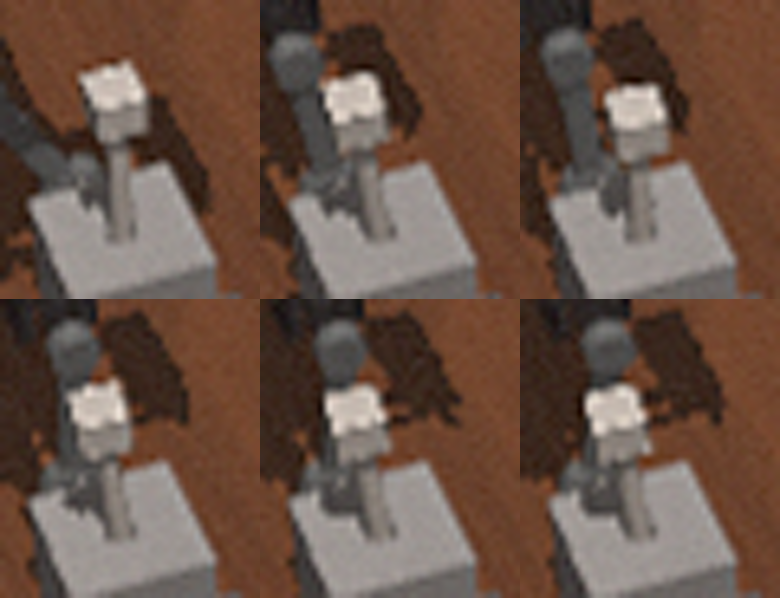

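Crops: the head dropped ~2 px (≈8 mm) between frames 2 and 3 with the visible stem shorter; it now leans back, dragged by the catch. Not blocked yet, so I go on creeping.

Request:
{"op": "step_arm", "data": {"steps": [[0,0.002,0.001,0,0,0,0.53],[0,0.003,0.001,0,0,0,0.53],[0,0.003,0.001,0,0,0,0.53]]}}

```text
time_s: 14.75
position: [0.5518, 0.2029, 0.1719]
tcp_rot: [[0.034, 0.999, -0.0], [0.999, -0.034, -0.0], [-0.0, -0.0, -1.0]]
force: [-2.8, -0.8, 0.7]
opening: 0.234
grasp_force: 1.1
```

Request:
{"op": "step_arm", "data": {"steps": [[0,0.002,0,0,0,0,0.53],[0,0.003,0,0,0,0,0.53],[0,0.003,0,0,0,0,0.53]]}}

```text
time_s: 15.0
position: [0.5526, 0.2029, 0.1719]
tcp_rot: [[0.034, 0.999, -0.001], [0.999, -0.034, -0.0], [-0.0, -0.001, -1.0]]
force: [-2.5, -1.7, -0.5]
opening: 0.232
grasp_force: 1.4
```

Request:
{"op": "step_arm", "data": {"steps": [[0,0.002,0,0,0,0,0.53],[0,0.002,0,0,0,0,0.53],[0,0.002,0,0,0,0,0.53]]}}

```text
time_s: 15.25
position: [0.5531, 0.2028, 0.1718]
tcp_rot: [[0.034, 0.999, -0.001], [0.999, -0.034, -0.0], [-0.0, -0.001, -1.0]]
force: [-4.1, -1.8, 0.1]
opening: 0.238
grasp_force: 1.6
```

```bash
python3 drop.py
```

```text
shift px 0.25 2.0 score 0.939 exp 8mm 0.2 2.15 pos [0.5531 0.2028 0.1718] F [-4.1 -1.8  0.1] theta 0.232
```

Request:
{"op": "step_arm", "data": {"steps": [[0,0.002,0,0,0,0,0.53],[0,0.002,0,0,0,0,0.53],[0,0.002,0,0,0,0,0.53]]}}

```text
time_s: 15.55
position: [0.5537, 0.2028, 0.1718]
tcp_rot: [[0.034, 0.999, -0.001], [0.999, -0.034, -0.0], [-0.0, -0.001, -1.0]]
force: [-3.4, -1.5, -0.3]
opening: 0.236
grasp_force: 1.9
```

```bash
cat > knob.py <<'E'
from h import *
a=snap("side")
def P(t,by=.083): return np.array([.5267+.035*by+.085*np.sin(t)*.9994,.0752+by-.035*.085*np.sin(t),.085+.085*np.cos(t)])
big=lambda x:cv2.resize(x,None,fx=8,fy=8,interpolation=cv2.INTER_CUBIC)
import glob,os
t0=big(cv2.imread("pics/side_13.30.png"));u,v=280.6,144.9;U,V=int(8*u),int(8*v);t=t0[V-40:V+24,U-44:U+44]
for f in sorted(glob.glob("pics/side_*.png"),key=os.path.getmtime)[-8:]:
    im=big(cv2.imread(f));m=cv2.matchTemplate(im[V-140:V+124,U-144:U+144],t,cv2.TM_CCOEFF_NORMED);_,q,_,l=cv2.minMaxLoc(m)
    print(f,"du",(l[0]-100)/8,"dv",(l[1]-100)/8,round(q,3))
print("px per 0.1rad",np.array(proj(a,P(.2)))-proj(a,P(.1)))
s=read_state();print(s["force"],s["grasp_force"],s["position"])
E
python3 knob.py
```

```text
pics/side_12.20.png du -1.125 dv 0.125 0.973
pics/side_12.75.png du -0.5 dv 0.0 0.975
pics/side_13.30.png du 0.0 dv 0.0 1.0
pics/side_13.85.png du 0.75 dv -0.125 0.98
pics/side_13.90.png du 0.75 dv -0.125 0.98
pics/side_14.45.png du 1.25 dv -0.125 0.98
pics/side_15.25.png du 1.875 dv -0.25 0.981
pics/side_15.55.png du 2.125 dv -0.375 0.982
px per 0.1rad [ 2.80641777 -0.46982191]
[-4.74444492 -1.35742291  0.09287043] 1.881040669977665 [0.55370431 0.20280539 0.17183008]
```

Request:
{"op": "step_arm", "data": {"steps": [[0,0.002,0,0,0,0,0.53],[0,0.002,0,0,0,0,0.53],[0,0.002,0,0,0,0,0.53]]}}

```text
time_s: 15.85
position: [0.5542, 0.2028, 0.1718]
tcp_rot: [[0.034, 0.999, -0.001], [0.999, -0.034, -0.0], [-0.0, -0.001, -1.0]]
force: [-4.0, -1.3, -0.3]
opening: 0.236
grasp_force: 2.1
```

```bash
python3 drop.py; python3 knob.py | tail -4
```

```text
shift px 0.25 2.0 score 0.941 exp 8mm 0.2 2.15 pos [0.5542 0.2028 0.1718] F [-4.  -1.3 -0.3] theta 0.247
pics/side_15.85.png du 2.25 dv -0.375 0.974
pics/side_15.90.png du 2.25 dv -0.375 0.972
px per 0.1rad [ 2.80641777 -0.46982191]
[-4.6245674  -1.51000912 -0.59325196] 2.1790218260139227 [0.55428548 0.20277303 0.17178839]
```

Request:
{"op": "step_arm", "data": {"steps": [[0,-0.004,-0.001,0,0,0,0.53],[0,-0.01,-0.001,0,0,0,0.53],[0,-0.016,-0.002,0,0,0,0.53],[0,-0.021,-0.002,0,0,0,0.53],[0,-0.026,-0.002,0,0,0,0.53],[0,-0.03,-0.003,0,0,0,0.53],[0,-0.033,-0.003,0,0,0,0.53],[0,-0.033,-0.003,0,0,0,0.53]]}}

```text
time_s: 16.62
position: [0.546, 0.2035, 0.1736]
tcp_rot: [[0.034, 0.999, 0.004], [0.999, -0.034, 0.001], [0.001, 0.004, -1.0]]
force: [1.7, -0.0, 1.2]
opening: 0.233
grasp_force: 1.2
```

```bash
python3 drop.py; python3 knob.py | tail -4
```

```text
shift px 0.75 2.0 score 0.931 exp 8mm 0.2 2.15 pos [0.546  0.2035 0.1736] F [ 1.7 -0.   1.2] theta 0.15
pics/side_16.62.png du 0.875 dv -0.125 0.945
pics/side_16.67.png du 0.875 dv -0.125 0.938
px per 0.1rad [ 2.80641777 -0.46982191]
[1.62342045 0.86161843 1.80526155] 1.1886328272521496 [0.54571875 0.20335631 0.1733761 ]
```

Request:
{"op": "step_arm", "data": {"steps": [[0,-0.003,0,0,0,0,0.53],[0,-0.006,-0.001,0,0,0,0.53],[0,-0.009,-0.001,0,0,0,0.53],[0,-0.012,-0.001,0,0,0,0.53],[0,-0.012,-0.001,0,0,0,0.53]]}}

```text
time_s: 17.13
position: [0.5407, 0.2032, 0.173]
tcp_rot: [[0.034, 0.999, -0.001], [0.999, -0.034, -0.0], [-0.0, -0.001, -1.0]]
force: [3.3, 1.0, 0.4]
opening: 0.234
grasp_force: 1.0
```

```bash
python3 drop.py; python3 knob.py | tail -4
```

```text
shift px 1.5 1.75 score 0.92 exp 8mm 0.2 2.15 pos [0.5407 0.2032 0.173 ] F [3.3 1.  0.4] theta 0.086
pics/side_17.13.png du -0.875 dv 0.25 0.926
pics/side_17.18.png du -0.875 dv 0.125 0.927
px per 0.1rad [ 2.80641777 -0.46982191]
[1.1451421  0.53887513 0.58911689] 0.9088145289570093 [0.54069255 0.20321657 0.17297562]
```

Request:
{"op": "step_arm", "data": {"steps": [[0,-0.003,0,0,0,0,0.53],[0,-0.006,0,0,0,0,0.53],[0,-0.009,0,0,0,0,0.53],[0,-0.012,0,0,0,0,0.53],[0,-0.012,0,0,0,0,0.53]]}}

```text
time_s: 17.65
position: [0.5371, 0.2034, 0.1731]
tcp_rot: [[0.034, 0.999, -0.001], [0.999, -0.034, -0.0], [-0.0, -0.001, -1.0]]
force: [2.2, -0.0, 1.9]
opening: 0.238
grasp_force: 0.9
```

Request:
{"op": "step_arm", "data": {"steps": [[0,-0.003,0,0,0,0,0.53],[0,-0.006,0,0,0,0,0.53],[0,-0.007,0,0,0,0,0.53],[0,-0.007,0,0,0,0,0.53]]}}

```text
time_s: 17.98
position: [0.5352, 0.2035, 0.1731]
tcp_rot: [[0.034, 0.999, -0.0], [0.999, -0.034, -0.0], [-0.0, -0.0, -1.0]]
force: [1.5, -0.1, 1.1]
opening: 0.237
grasp_force: 0.9
```

```bash
python3 drop.py; python3 knob.py | tail -4
```

```text
shift px 2.5 1.75 score 0.929 exp 8mm 0.2 2.15 pos [0.5352 0.2035 0.1731] F [ 1.5 -0.1  1.1] theta 0.019
pics/side_17.98.png du -2.75 dv 0.625 0.934
pics/side_18.03.png du -2.75 dv 0.625 0.931
px per 0.1rad [ 2.80641777 -0.46982191]
[1.85787937 0.45851731 0.46148697] 0.823694821447134 [0.53513497 0.20348897 0.17307224]
```

Request:
{"op": "step_arm", "data": {"steps": [[0,-0.003,0,0,0,0,0.53],[0,-0.006,0,0,0,0,0.53],[0,-0.006,0,0,0,0,0.53]]}}

```text
time_s: 18.33
position: [0.5334, 0.2036, 0.1732]
tcp_rot: [[0.034, 0.999, -0.0], [0.999, -0.034, 0.0], [0.0, -0.0, -1.0]]
force: [1.1, 0.3, 0.5]
opening: 0.233
grasp_force: 0.9
```

Request:
{"op": "step_arm", "data": {"steps": [[0,-0.003,0,0,0,0,0.53],[0,-0.005,0,0,0,0,0.53],[0,-0.005,0,0,0,0,0.53]]}}

```text
time_s: 18.58
position: [0.5319, 0.2036, 0.1731]
tcp_rot: [[0.034, 0.999, -0.0], [0.999, -0.034, 0.0], [0.0, -0.0, -1.0]]
force: [2.6, 1.0, 0.8]
opening: 0.236
grasp_force: 0.9
```

```bash
python3 drop.py; python3 knob.py | tail -4
```

```text
shift px 4.25 1.0 score 0.95 exp 8mm 0.2 2.15 pos [0.5319 0.2036 0.1731] F [2.6 1.  0.8] theta -0.019
pics/side_18.58.png du -3.875 dv 0.875 0.931
pics/side_18.63.png du -3.875 dv 1.0 0.928
px per 0.1rad [ 2.80641777 -0.46982191]
[ 2.23501765 -0.8999855   0.15389117] 0.8258044626563787 [0.53187023 0.20363275 0.17309352]
```

Request:
{"op": "step_arm", "data": {"steps": [[0,-0.002,0,0,0,0,0.53],[0,-0.004,0,0,0,0,0.53],[0,-0.004,0,0,0,0,0.53]]}}

```text
time_s: 18.93
position: [0.5308, 0.2037, 0.1732]
tcp_rot: [[0.034, 0.999, -0.0], [0.999, -0.034, 0.0], [0.0, -0.0, -1.0]]
force: [1.5, 0.5, 1.1]
opening: 0.23
grasp_force: 0.9
```

Request:
{"op": "step_arm", "data": {"steps": [[0,-0.002,0,0,0,0,0.53],[0,-0.003,0,0,0,0,0.53],[0,-0.003,0,0,0,0,0.53]]}}

```text
time_s: 19.18
position: [0.53, 0.2037, 0.1732]
tcp_rot: [[0.034, 0.999, 0.0], [0.999, -0.034, 0.0], [0.0, 0.0, -1.0]]
force: [1.8, 0.5, 1.7]
opening: 0.235
grasp_force: 1.0
```

```bash
python3 drop.py; python3 knob.py | tail -4
```

```text
shift px 4.75 1.25 score 0.932 exp 8mm 0.2 2.15 pos [0.53   0.2037 0.1732] F [1.8 0.5 1.7] theta -0.041
pics/side_19.18.png du -4.5 dv 1.125 0.94
pics/side_19.23.png du -4.5 dv 1.0 0.939
px per 0.1rad [ 2.80641777 -0.46982191]
[2.92070087 0.61886939 0.79946425] 0.9661651030182838 [0.52998114 0.20370362 0.17316108]
```

Request:
{"op": "step_arm", "data": {"steps": [[0,-0.002,0,0,0,0,0.53],[0,-0.003,0,0,0,0,0.53],[0,-0.003,0,0,0,0,0.53]]}}

```text
time_s: 19.53
position: [0.5291, 0.2037, 0.1732]
tcp_rot: [[0.034, 0.999, 0.0], [0.999, -0.034, 0.0], [0.0, 0.0, -1.0]]
force: [2.3, 0.3, 0.9]
opening: 0.235
grasp_force: 1.0
```

Request:
{"op": "step_arm", "data": {"steps": [[0,-0.002,0,0,0,0,0.53],[0,-0.002,0,0,0,0,0.53],[0,-0.002,0,0,0,0,0.53]]}}

```text
time_s: 19.78
position: [0.5284, 0.2038, 0.1732]
tcp_rot: [[0.034, 0.999, -0.0], [0.999, -0.034, 0.0], [0.0, -0.0, -1.0]]
force: [3.4, -0.1, 1.0]
opening: 0.238
grasp_force: 1.0
```

```bash
python3 drop.py; python3 knob.py | tail -4
```

```text
shift px 4.75 1.25 score 0.929 exp 8mm 0.2 2.15 pos [0.5284 0.2038 0.1732] F [ 3.4 -0.1  1. ] theta -0.06
pics/side_19.78.png du -5.0 dv 1.25 0.926
pics/side_19.83.png du -5.0 dv 1.25 0.927
px per 0.1rad [ 2.80641777 -0.46982191]
[2.3223993  0.2087347  0.93784711] 0.989048033952713 [0.52840025 0.2037258  0.17310932]
```

Request:
{"op": "step_arm", "data": {"steps": [[0,0.006,0,0,0,0,0.53],[0,0.012,0,0,0,0,0.53],[0,0.018,0,0,0,0,0.53],[0,0.024,0,0,0,0,0.53],[0,0.03,0,0,0,0,0.53],[0,0.036,0,0,0,0,0.53],[0,0.042,0,0,0,0,0.53],[0,0.042,0,0,0,0,0.53]]}}

```text
time_s: 20.55
position: [0.5412, 0.2031, 0.173]
tcp_rot: [[0.034, 0.999, -0.0], [0.999, -0.034, -0.0], [-0.0, -0.0, -1.0]]
force: [-1.4, -1.3, 0.4]
opening: 0.237
grasp_force: 0.8
```

```bash
python3 drop.py; python3 knob.py | tail -4
```

```text
shift px 3.75 1.25 score 0.931 exp 8mm 0.2 2.15 pos [0.5412 0.2031 0.173 ] F [-1.4 -1.3  0.4] theta 0.091
pics/side_20.55.png du -2.0 dv 0.375 0.965
pics/side_20.60.png du -2.0 dv 0.375 0.966
px per 0.1rad [ 2.80641777 -0.46982191]
[-0.69832696 -1.37739532  0.42568351] 0.6046513980254531 [0.541206   0.2031571  0.17301385]
```

Request:
{"op": "step_arm", "data": {"steps": [[0,-0.007,0,0,0,0,0.53],[0,-0.007,0,0,0,0,0.3],[0,-0.007,0,0,0,0,0.2],[0,-0.007,-0.04,0,0,0,0.2],[0,-0.007,-0.15,0,0,0,0.2],[0,-0.007,-0.28,0,0,0,0.5],[0,-0.007,-0.4,0,0,0,1],[0,-0.007,-0.4,0,0,0,1]]}}

```text
time_s: 21.32
position: [0.5437, 0.2045, 0.3014]
tcp_rot: [[0.034, 0.999, 0.017], [0.999, -0.034, 0.003], [0.004, 0.017, -1.0]]
force: [1.8, -0.1, 0.6]
opening: 0.253
grasp_force: 0.0
```

```bash
python3 drop.py; python3 knob.py | tail -3
python3 - <<'E'
from h import *
s=read_state();R=s["tcp_rot"];print((R.T@(np.array([.528,.0752,.285])-s["position"]))/.3,R[:,2],s["opening"])
E
```

```text
shift px 3.75 1.25 score 0.935 exp 8mm 0.2 2.15 pos [0.5437 0.2045 0.3014] F [ 1.8 -0.1  0.6] theta 0.112
pics/side_21.37.png du -2.125 dv 0.375 0.93
px per 0.1rad [ 2.80641777 -0.46982191]
[-1.16962131  0.2137112  -0.88528925] 0.0 [0.54021098 0.20368487 0.29539095]
[-0.4294595  -0.02633451  0.03396626] [ 0.0056146   0.00103005 -0.99998371] 0.16584393260099348
```

Request:
{"op": "step_arm", "data": {"steps": [[-0.13,-0.007,0,0,0,0,1],[-0.26,-0.014,0,0,0,0,1],[-0.38,-0.02,0,0,0,0,1],[-0.428,-0.022,0,0,0,0,1],[-0.428,-0.022,0,0,0,0,1],[-0.428,-0.022,0,0,0,0,1],[-0.428,-0.022,0,0,0,0,1]]}}

```text
time_s: 22.0
position: [0.5276, 0.0759, 0.2922]
tcp_rot: [[0.034, 0.999, -0.002], [0.999, -0.034, 0.001], [0.001, -0.002, -1.0]]
force: [1.2, -0.3, 0.0]
opening: 0.005
grasp_force: 0.0
```

Request:
{"op": "step_arm", "data": {"steps": [[0,0,0.04,0,0,0,1],[0,0,0.08,0,0,0,1],[0,0,0.12,0,0,0,1],[0,0,0.15,0,0,0,1],[0,0,0.15,0,0,0,1]]}}

```text
time_s: 22.42
position: [0.5266, 0.0765, 0.2459]
tcp_rot: [[0.032, 0.999, -0.005], [0.999, -0.032, 0.001], [0.0, -0.005, -1.0]]
force: [-0.7, 0.9, 0.3]
opening: 0.006
grasp_force: 0.0
```

Request:
{"op": "step_arm", "data": {"steps": [[0,0,0.012,0,0,0,1],[0,0,0.02,0,0,0,1],[0,0,0.026,0,0,0,1],[0,0,0.03,0,0,0,1],[0,0,0.03,0,0,0,1]]}}

```text
time_s: 22.83
position: [0.5281, 0.0753, 0.2393]
tcp_rot: [[0.034, 0.999, 0.0], [0.999, -0.034, 0.0], [0.0, 0.0, -1.0]]
force: [0.0, -0.6, -0.2]
opening: 0.006
grasp_force: 0.0
```

Request:
{"op": "step_arm", "data": {"steps": [[0,0,0.005,0,0,0,1],[0,0,0.01,0,0,0,1],[0,0,0.012,0,0,0,1],[0,0,0.012,0,0,0,1]]}}

```text
time_s: 23.17
position: [0.5285, 0.0751, 0.2361]
tcp_rot: [[0.034, 0.999, 0.001], [0.999, -0.034, -0.0], [-0.0, 0.001, -1.0]]
force: [0.2, 0.3, 3.2]
opening: 0.004
grasp_force: 1.6
```

Request:
{"op": "step_arm", "data": {"steps": [[0,0,0.004,0,0,0,1],[0,0,0.008,0,0,0,1],[0,0,0.012,0,0,0,1],[0,0,0.012,0,0,0,1]]}}

```text
time_s: 23.5
position: [0.5277, 0.0753, 0.2315]
tcp_rot: [[0.034, 0.999, -0.001], [0.999, -0.034, 0.0], [0.0, -0.001, -1.0]]
force: [-0.3, -0.4, 0.4]
opening: 0.006
grasp_force: 0.3
```

Request:
{"op": "step_arm", "data": {"steps": [[0,0,0.006,0,0,0,1],[0,0,0.012,0,0,0,1],[0,0,0.018,0,0,0,1],[0,0,0.024,0,0,0,1],[0,0,0.024,0,0,0,1]]}}

```text
time_s: 23.92
position: [0.5276, 0.0753, 0.2241]
tcp_rot: [[0.034, 0.999, -0.001], [0.999, -0.034, 0.0], [0.0, -0.001, -1.0]]
force: [-0.2, 0.5, -0.4]
opening: 0.006
grasp_force: 0.0
```

```bash
python3 drop.py; python3 knob.py | tail -3
```

```text
shift px -2.75 21.25 score 0.54 exp 8mm 0.2 2.15 pos [0.5276 0.0753 0.2241] F [-0.2  0.5 -0.4] theta 0.049
pics/side_23.97.png du 8.5 dv -2.25 0.515
px per 0.1rad [ 2.80641777 -0.46982191]
[-0.19885617 -0.12191635  0.84482161] 0.0 [0.52752421 0.07533859 0.22414205]
```

Request:
{"op": "step_arm", "data": {"steps": [[0,0,0.007,0,0,0,1],[0,0,0.014,0,0,0,1],[0,0,0.021,0,0,0,1],[0,0,0.027,0,0,0,1],[0,0,0.027,0,0,0,1]]}}

```text
time_s: 24.43
position: [0.5277, 0.0753, 0.2161]
tcp_rot: [[0.034, 0.999, -0.001], [0.999, -0.034, -0.0], [-0.0, -0.001, -1.0]]
force: [0.2, -1.8, 0.4]
opening: 0.004
grasp_force: 0.1
```

Request:
{"op": "step_arm", "data": {"steps": [[0,0,0.007,0,0,0,1],[0,0,0.014,0,0,0,1],[0,0,0.021,0,0,0,1],[0,0,0.027,0,0,0,1],[0,0,0.027,0,0,0,1]]}}

```text
time_s: 24.85
position: [0.5276, 0.0753, 0.2081]
tcp_rot: [[0.034, 0.999, -0.001], [0.999, -0.034, 0.0], [0.0, -0.001, -1.0]]
force: [-0.4, -0.1, -0.6]
opening: 0.003
grasp_force: 0.0
```

Request:
{"op": "step_arm", "data": {"steps": [[0,0,0.008,0,0,0,1],[0,0,0.016,0,0,0,1],[0,0,0.024,0,0,0,1],[0,0,0.032,0,0,0,1],[0,0,0.036,0,0,0,1],[0,0,0.036,0,0,0,1]]}}

```text
time_s: 25.35
position: [0.5277, 0.0753, 0.1971]
tcp_rot: [[0.034, 0.999, -0.001], [0.999, -0.034, 0.0], [0.0, -0.001, -1.0]]
force: [0.7, 1.0, 0.4]
opening: 0.002
grasp_force: 0.0
```

Request:
{"op": "step_arm", "data": {"steps": [[0,0,0.006,0,0,0,1],[0,0,0.012,0,0,0,1],[0,0,0.018,0,0,0,1],[0,0,0.024,0,0,0,1],[0,0,0.024,0,0,0,1]]}}

```text
time_s: 25.77
position: [0.5277, 0.0753, 0.19]
tcp_rot: [[0.034, 0.999, -0.001], [0.999, -0.034, 0.0], [0.0, -0.001, -1.0]]
force: [-0.8, -1.1, -0.0]
opening: 0.003
grasp_force: 0.0
```

Request:
{"op": "step_arm", "data": {"steps": [[0,0,0.006,0,0,0,1],[0,0,0.012,0,0,0,1],[0,0,0.018,0,0,0,1],[0,0,0.018,0,0,0,1]]}}

```text
time_s: 26.1
position: [0.5278, 0.0753, 0.1847]
tcp_rot: [[0.034, 0.999, -0.001], [0.999, -0.034, 0.0], [0.0, -0.001, -1.0]]
force: [1.2, -0.4, 0.1]
opening: 0.006
grasp_force: 0.0
```

Request:
{"op": "step_arm", "data": {"steps": [[0,0,0.003,0,0,0,1],[0,0,0.006,0,0,0,1],[0,0,0.006,0,0,0,1]]}}

```text
time_s: 26.35
position: [0.5279, 0.0754, 0.1831]
tcp_rot: [[0.034, 0.999, -0.0], [0.999, -0.034, 0.0], [0.0, -0.0, -1.0]]
force: [-0.6, -0.8, 0.8]
opening: 0.002
grasp_force: 0.2
```

Request:
{"op": "step_arm", "data": {"steps": [[0,0,0.003,0,0,0,1],[0,0,0.006,0,0,0,1],[0,0,0.006,0,0,0,1]]}}

```text
time_s: 26.6
position: [0.5279, 0.0756, 0.1825]
tcp_rot: [[0.034, 0.999, 0.0], [0.999, -0.034, 0.001], [0.001, 0.0, -1.0]]
force: [-2.0, 1.5, 8.5]
opening: 0.006
grasp_force: 4.3
```

Request:
{"op": "step_arm", "data": {"steps": [[0,0,0.002,0,0,0,1],[0,0,0.003,0,0,0,1],[0,0,0.003,0,0,0,1]]}}

```text
time_s: 26.85
position: [0.528, 0.0756, 0.1825]
tcp_rot: [[0.034, 0.999, 0.001], [0.999, -0.034, 0.0], [0.0, 0.001, -1.0]]
force: [-3.0, 1.2, 13.3]
opening: 0.002
grasp_force: 6.9
```

Request:
{"op": "step_arm", "data": {"steps": [[0,0,-0.03,0,0,0,1],[0,0,-0.12,0,0,0,1],[0,0,-0.25,0,0,0,1],[0,0,-0.38,0,0,0,1],[0,0,-0.5,0,0,0,1],[0,0,-0.5,0,0,0,1],[0,0,-0.5,0,0,0,1],[0,0,-0.5,0,0,0,1]]}}

```text
time_s: 27.52
position: [0.5272, 0.0753, 0.3299]
tcp_rot: [[0.034, 0.999, -0.001], [0.999, -0.034, 0.0], [-0.0, -0.001, -1.0]]
force: [-0.8, -0.1, 0.5]
opening: 0.003
grasp_force: 0.0
```

```bash
python3 knob.py | tail -3
python3 - <<'E'
from h import *
s=read_state();print(s["position"],s["force"])
a,w=snap("side"),snap("wrist")
# head match: original upright head template from 6.62, centre at z .211 vs now
ref=cv2.resize(cv2.imread("pics/side_6.62.png"),None,fx=4,fy=4,interpolation=cv2.INTER_CUBIC)
im=cv2.resize(a["image"][:,:,::-1],None,fx=4,fy=4,interpolation=cv2.INTER_CUBIC)
u,v=[int(4*x) for x in proj(a,[.5267,.0752,.211])];t=ref[v-26:v+24,u-26:u+26]
r=im[v-60:v+160,u-60:u+60];_,q,_,l=cv2.minMaxLoc(cv2.matchTemplate(r,t,cv2.TM_CCOEFF_NORMED))
print("shift",(l[0]-34)/4,(l[1]-34)/4,q,"expected",np.array(proj(a,[.5267,.0752,.147]))-proj(a,[.5267,.0752,.211]))
E
```

```text
pics/side_27.52.png du 4.75 dv -11.5 0.43
px per 0.1rad [ 2.80641777 -0.46982191]
[-0.38620381  0.22837083 -0.27811591] 0.0 [0.526861   0.07529225 0.32909313]
[0.526861   0.07529225 0.32909313] [-0.38620381  0.22837083 -0.27811591]
shift -4.0 28.5 0.7595310211181641 expected [ 1.5788838  16.61725744]
```

Request:
{"op": "step_arm", "data": {"steps": [[-0.1,0,-0.05,0,0,0,1],[-0.2,0,-0.1,0,0,0,1],[-0.32,0,-0.15,0,0,0,1],[-0.44,0,-0.2,0,0,0,1],[-0.56,0,-0.2,0,0,0,1],[-0.68,0,-0.2,0,0,0,1],[-0.8,0,-0.2,0,0,0,1],[-0.8,0,-0.2,0,0,0,1]]}}

```text
time_s: 28.33
position: [0.5195, -0.1709, 0.3888]
tcp_rot: [[0.04, 0.999, -0.002], [0.999, -0.04, -0.003], [-0.003, -0.002, -1.0]]
force: [0.2, 0.2, 0.0]
opening: 0.005
grasp_force: 0.0
```

```bash
python3 - <<'E'
from h import *
s=read_state();print(s["position"],s["force"])
a,w=snap("side"),snap("wrist")
for c in(a,):
  g=cv2.cvtColor(c["image"],cv2.COLOR_RGB2GRAY)
  for y in range(145,180): print(y,g[y,274:304].tolist())
print("top z.157",proj(a,[.5267,.0752,.157]),"base .137",proj(a,[.5267,.0752,.137]),"edge +-11",[np.round(proj(a,[.5267+i*.011,.0752+j*.011,.157]),1).tolist() for i in(-1,1) for j in(-1,1)])
E
python3 knob.py|tail -3
```

```text
[ 0.51952938 -0.17088615  0.38878907] [0.15077162 0.23884919 0.03637783]
145 [61, 62, 63, 60, 63, 62, 68, 65, 63, 58, 60, 59, 62, 66, 62, 62, 65, 59, 66, 64, 63, 54, 31, 25, 24, 22, 31, 33, 26, 22]
146 [59, 60, 63, 65, 63, 66, 59, 64, 58, 64, 60, 60, 66, 61, 63, 59, 65, 64, 62, 65, 62, 67, 55, 33, 21, 17, 35, 24, 33, 34]
147 [65, 68, 61, 62, 66, 60, 60, 62, 61, 62, 61, 61, 63, 64, 64, 66, 60, 63, 60, 61, 57, 65, 72, 44, 22, 32, 32, 39, 40, 43]
148 [57, 61, 59, 63, 66, 64, 62, 59, 67, 64, 61, 65, 64, 64, 63, 61, 66, 63, 64, 60, 69, 61, 67, 57, 34, 23, 44, 45, 38, 35]
149 [60, 65, 60, 59, 65, 61, 67, 68, 64, 62, 68, 63, 62, 60, 63, 59, 64, 63, 57, 65, 62, 67, 62, 69, 58, 30, 31, 30, 30, 29]
150 [62, 65, 64, 56, 62, 60, 61, 62, 60, 64, 65, 56, 66, 67, 59, 65, 62, 64, 62, 64, 58, 61, 60, 66, 69, 34, 27, 32, 31, 24]
151 [68, 58, 66, 61, 61, 57, 63, 69, 60, 62, 67, 61, 64, 61, 63, 64, 62, 64, 63, 61, 70, 67, 66, 60, 63, 54, 34, 34, 51, 42]
152 [61, 64, 61, 66, 59, 58, 61, 62, 65, 67, 65, 63, 65, 66, 64, 70, 62, 63, 60, 62, 57, 65, 62, 65, 67, 70, 49, 51, 60, 55]
153 [60, 65, 59, 63, 58, 65
[... 3081 characters left out ...]
44, 53, 76, 77, 78, 77, 75, 79, 74, 76, 74, 74, 81, 81, 74, 74, 76]
178 [65, 66, 79, 76, 80, 78, 78, 78, 77, 78, 74, 66, 63, 76, 80, 75, 76, 77, 74, 75, 72, 78, 76, 76, 78, 74, 75, 78, 74, 79]
179 [69, 62, 68, 76, 79, 81, 78, 79, 78, 79, 82, 80, 79, 79, 79, 77, 83, 77, 76, 78, 74, 77, 78, 73, 77, 68, 73, 81, 78, 75]
top z.157 (np.float64(286.1374600859294), np.float64(168.6867548416674)) base .137 (np.float64(286.61112937515713), np.float64(173.67197575491878)) edge +-11 [[283.9, 172.5], [281.0, 167.3], [291.3, 170.1], [288.3, 164.9]]
pics/side_28.43.png du 9.75 dv -2.75 0.437
px per 0.1rad [ 2.80641777 -0.46982191]
[0.80457613 0.105989   0.27696791] 0.0 [ 0.51928687 -0.16450987  0.38904494]
```

Request:
{"op": "step_arm", "data": {"steps": [[0.12,0,-0.05,0,0,0,1],[0.24,0,-0.05,0,0,0,1],[0.36,0,-0.05,0,0,0,1],[0.48,0,-0.05,0,0,0,1],[0.6,0,-0.05,0,0,0,1],[0.72,0,-0.05,0,0,0,1],[0.84,0,-0.05,0,0,0,1],[0.96,0,-0.05,0,0,0,1]]}}

```text
time_s: 29.15
position: [0.5282, 0.1268, 0.4052]
tcp_rot: [[0.031, 1.0, -0.001], [1.0, -0.031, 0.0], [0.0, -0.001, -1.0]]
force: [0.2, 0.5, -0.3]
opening: 0.007
grasp_force: 0.0
```

Request:
{"op": "step_arm", "data": {"steps": [[0.12,0,0,0,0,0,1],[0.24,0,0,0,0,0,1],[0.36,0,0,0,0,0,1],[0.45,0,0,0,0,0,1],[0.45,0,0,0,0,0,1],[0.45,0,0,0,0,0,1]]}}

```text
time_s: 29.65
position: [0.5326, 0.2608, 0.4047]
tcp_rot: [[0.029, 1.0, -0.002], [1.0, -0.029, -0.001], [-0.001, -0.002, -1.0]]
force: [-0.1, -0.8, -0.3]
opening: 0.006
grasp_force: 0.0
```

```bash
python3 - <<'E'
from h import *
a=snap("side")
ref=cv2.resize(cv2.imread("pics/side_6.62.png"),None,fx=4,fy=4,interpolation=cv2.INTER_CUBIC)
im=cv2.resize(a["image"][:,:,::-1],None,fx=4,fy=4,interpolation=cv2.INTER_CUBIC)
u,v=[int(4*x) for x in proj(a,[.5267,.0752,.211])];t=ref[v-26:v+18,u-22:u+22]
r=im[v-60:v+140,u-40:u+40];m=cv2.matchTemplate(r,t,cv2.TM_CCOEFF_NORMED);_,q,_,l=cv2.minMaxLoc(m)
print("shift",(l[0]-18)/4,(l[1]-34)/4,q,"expected",np.array(proj(a,[.5267,.0752,.147]))-proj(a,[.5267,.0752,.211]))
g=cv2.cvtColor(a["image"],cv2.COLOR_RGB2GRAY)
for y in range(160,184): print(y,g[y,274:300].tolist())
E
python3 knob.py|tail -3
```

```text
shift -4.0 28.5 0.8005837202072144 expected [ 1.5788838  16.61725744]
160 [82, 73, 50, 72, 76, 76, 74, 70, 72, 81, 84, 81, 80, 82, 77, 78, 77, 76, 77, 73, 73, 67, 75, 77, 75, 74]
161 [84, 76, 63, 74, 75, 72, 72, 73, 76, 75, 75, 78, 81, 81, 80, 75, 74, 77, 73, 76, 75, 70, 68, 75, 77, 76]
162 [82, 81, 73, 70, 71, 75, 77, 75, 81, 75, 74, 78, 79, 80, 75, 76, 66, 67, 90, 85, 78, 77, 72, 71, 75, 73]
163 [80, 91, 90, 67, 71, 74, 76, 82, 90, 77, 71, 71, 81, 71, 79, 88, 96, 112, 136, 135, 82, 64, 77, 71, 75, 71]
164 [77, 95, 99, 82, 83, 81, 82, 80, 84, 75, 55, 83, 86, 109, 119, 135, 142, 157, 158, 162, 111, 72, 77, 71, 77, 77]
165 [69, 88, 95, 92, 90, 76, 103, 93, 90, 98, 93, 134, 150, 184, 181, 158, 150, 151, 153, 156, 144, 91, 71, 78, 70, 72]
166 [63, 84, 87, 86, 83, 114, 141, 126, 172, 163, 162, 177, 192, 208, 195, 188, 155, 145, 147, 150, 159, 110, 72, 71, 74, 74]
167 [75, 89, 113, 119, 131, 158, 157, 138, 209, 200, 194, 189, 183, 188, 183, 212, 166, 147, 150, 149, 153, 138, 93, 70, 72, 71]
168 [131, 132, 153, 159, 157, 154, 152, 130, 165, 183, 185, 185, 186, 188, 187, 200, 154, 143, 152,
[... 1460 characters left out ...]
2, 139, 134, 117, 117, 102]
180 [55, 62, 53, 127, 152, 158, 148, 151, 152, 152, 156, 148, 151, 149, 153, 157, 143, 141, 132, 123, 116, 111, 96, 97, 100, 102]
181 [61, 61, 55, 75, 147, 151, 151, 152, 154, 156, 155, 154, 150, 145, 139, 137, 116, 115, 97, 97, 98, 102, 99, 99, 101, 102]
182 [71, 61, 62, 51, 126, 155, 156, 149, 155, 145, 145, 137, 123, 120, 104, 102, 101, 99, 102, 102, 100, 101, 102, 105, 103, 97]
183 [68, 66, 61, 56, 98, 140, 145, 139, 135, 121, 113, 99, 94, 101, 100, 105, 97, 101, 103, 103, 103, 98, 103, 101, 100, 101]
pics/side_29.70.png du -1.875 dv 0.375 0.764
px per 0.1rad [ 2.80641777 -0.46982191]
[-0.02267231 -0.5353933   0.2245384 ] 0.0 [0.53331348 0.2584592  0.40514004]
```

The bright head top now sits at about (286,168.4), against (286.1,168.7) expected for a flush head. Crank is unmoved and the arm is clear.

```bash
python3 -c "
from rig import *
print(hand_in())"
```

```text
the job is handed in; nothing more can be done
None
```

The job is handed in: the pin is pushed home, its head flush on the bracket as measured in the side view, with the crank eased to the middle of its play at about 0.09 rad beyond upright; after the drop I crept on to the far end of its play and back to find that middle, at about 5 N at most on the crank.

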